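Unload the leaf-panel press

TASK

The glue on the leaf panel has set, so take the press stack apart from the top down, one piece at a time: first stand each of the three paperweights upright in the middle of the coaster of its own colour, then lay the press board flat on the cork mat, and last lay the panel, face up, on the pale blue-green mat. Centre the board and the panel on their mats and line them up lengthwise with them; set every piece down, do not drop it, and leave all five where they belong.

Things in the scene. Friction and masses are not known exactly. Their poses are not given: they have to be found in the camera images.
- red_mid (a point): the red lacquered steel paperweight: round, 36 mm across, 36 mm tall, about 0.28 kg, loose; at the start it stands on the press board, one of three in a row along the board, about 46 mm centre to centre, in a shuffled sequence. Point: its centre, 18 mm above its underside; z up
- red_coaster_top (a point): the red coaster: a fixed wooden disc 74 mm across and 6 mm thick with a red felt face, flat on the table. Point: centre of its upper face; z up
- blue_mid (a point): the blue lacquered steel paperweight: square, 36 x 36 mm, sides along its x and y, 36 mm tall, about 0.28 kg, loose; at the start it stands on the press board, one of three in a row along the board, about 46 mm centre to centre, in a shuffled sequence. Point: its centre, 18 mm above its underside; z up
- blue_coaster_top (a point): the blue coaster: a fixed wooden disc 74 mm across and 6 mm thick with a blue felt face, flat on the table. Point: centre of its upper face; z up
- yellow_mid (a point): the yellow lacquered steel paperweight: round, 36 mm across, its top edge bevelled over the last 6 mm, 36 mm tall, about 0.28 kg, loose; at the start it stands on the press board, one of three in a row along the board, about 46 mm centre to centre, in a shuffled sequence. Point: its centre, 18 mm above its underside; z up
- yellow_coaster_top (a point): the yellow coaster: a fixed wooden disc 74 mm across and 6 mm thick with a yellow felt face, flat on the table. Point: centre of its upper face; z up
- board_mid (a point): the press board: a plain pale wood board 140 x 60 x 18 mm, loose, about 0.11 kg; at the start it lies lengthwise on the panel (its top 30 mm above the table), wider than the panel by about 5 mm on each long side, the panel's ends showing beyond it. Point: its centre, 9 mm above its underside; x along its length, y across, z up
- board_rest_top (a point): the cork mat: fixed, 170 x 90 x 4 mm, cork brown with a thin wood-brown border, flat on the table. Point: centre of its upper face; x along its length, z up
- panel_mid (a point): the leaf panel: a rigid cream slab 180 x 50 x 12 mm with green and rust leaf inlays on its face, loose, about 0.13 kg; at the start it lies flat on the table at the bottom of the stack. Point: its centre, 6 mm above its underside; x along its length, y across, z up
- panel_rest_top (a point): the pale blue-green mat: fixed, 210 x 80 x 4 mm, with a thin darker green border, flat on the table. Point: centre of its upper face; x along its length, z up

How it is judged:
By the outcome, as a careful person would: the job done as asked, in the order asked, and still so for the second after the job is handed in, with the robot touching nothing.
It also fails if it takes over 128 s, if anything falls off the work surface, if the arm or the gripper's body presses on something with over 40 N, if the wrist force passes 120 N, or if a joint passes its speed limit or range.

ROBOT

A 6-joint arm with a two-finger parallel gripper is mounted at the origin on the work surface. World frame = base frame: x ahead of the robot, y to its left, z up, the work surface at z = 0. Lengths are in m, angles in rad, forces in N, time in s.
With the tool pointing down it reaches from about 0.375 to 0.9 m from the base axis. Payload 3.1 kg.
Tool frame: the origin (TCP) lies midway between the tips of the shut fingers; the grasp point (between the pads) lies 19 mm behind it (manip.grasp_offset is the distance from the TCP to the grasp point, in m); z points along the fingers, y is the line along which they close (so a half turn about z gives the same grasp; the last joint's range is limited). The gripper opens to 85 mm and grips with 20 to 120 N. Pads are 22 mm wide; open, the fingers measure 114 mm over their backs; the gripper's body (76 mm by 85 mm) begins 54 mm behind the grasp point. The pads swing forward as they close: fully open they stand 13 mm farther back than shut.
Start: joints at [-1.462, 0.527, 1.433, -0, 1.181, -0.178], TCP at [0.177, -0.599, 0.21] pointing down, gripper open.
Joint ranges: [-3.08, 3.08], [-0.75, 2.2], [0.22, 2.44], [-1.43, 4.57], [0, 2.65], [-2.85, 2.85]. Speed limits (rad/s): [2.79, 2.79, 3.14, 3.14, 3.14, 3.14].

INTERFACE

Orientations are given as a unit quaternion [x, y, z, w].
In Python, from station import sensors, cams, order, manip gives the robot as it stands.
- The arm moves only by the tool move_arm, never from a script. Its argument "targets" is a list of rows, each an object of numbers: "dx", "dy", "dz": the shift along the world's x, y, z normalised to -1 to 1, where 1 is 25 mm; "rx", "ry", "rz": the turn, a rotation vector about the world's x, y, z normalised to -1 to 1, where 1 is 30 degrees. A call has exactly 10 rows; each row shifts and turns the commanded pose from where the row before left it; what a row does not reach is not made up. A row lasts 1/8 s, in which the tool goes at most 62.5 mm and 10.7 degrees, less where a joint would pass 70% of its speed; a pose out of reach is approached as far as the arm can. A call with a number of a shift or a turn outside -1 to 1 is refused whole. A call with a gripper value outside its range is refused whole. "claw" is the opening in per cent of the stroke, from 0 (shut) to 100 (fully open), set as the call begins (left out, the last holds). The fingers move at their own pace and stop on an object; "newtons" is the grip in N (left out, the last holds). Time passes only in rows, so rows that do not move let the fingers close, or fill a call up. It gives the time, the measured TCP pose, the force, the opening and the grip force at its end, in the units of the state.
- sensors.sense(): the state, without advancing time (a new reading comes with each control period).
- cams.snapshot(name): name is "scene" or "top" or "wrist"; returns the picture (480x640x3 uint8, red, green, blue); there is no depth.
- cams.camera_model(name): a dict with "fx", "fy", "cx", "cy" (pixels), "extrinsics" (4x4, takes a point from world to camera coordinates). Camera axes: x right, y down, z forward; pixel columns grow to the right and rows downward; lengths in m; the calibration is good to about 2 mm. A picture is of the moment at which its call begins: read the wrist's pose just before it. camera_model takes no time and is no camera call; for the wrist camera it gives the pose at the moment of the call.
- order.sign_off(): hands the job in; it is judged then, once.
The state is a dict: "t": time; "q": joint angles; "qd": joint speeds; "tau": joint torques, N m; "tcp_pos": TCP position; "tool_rot": TCP orientation; "force": force on the tool from outside, world axes, zero at the start; "ft_torque": the same for the moment, N m; "finger_gap": opening from 0.0 (shut) to 1.0 (fully open); "gripper_force": force on a finger pad.
Only numpy, scipy, OpenCV 4.12 (cv2) and the standard library are available. Lean on these libraries where they do the work, as an engineer would, in place of code of your own. Each camera call takes 0.05 s, during which the arm holds its last target. There are 200 camera calls.

## Working session

There is one attempt and no reset: what is moved stays moved. The work goes in short steps, Python scripts to look and compute and a tool call to move; the robot and the scene stay as the last step left them, time stands still between calls to the robot, and variables do not carry over. Pictures are saved under pics/ and viewed, at most 14 in all, crops included, and the job is handed in when it is done.

Besides the shell and the picture viewer there is one more tool, called as name([rows], argument=value, ...), one row to a line, values as JSON. move_arm: Moves the arm, as the interface text tells. Scaled input: -1 to 1 covers 25 mm each way for a shift and 30 degrees each way for a turn. Its arguments: {"type":"object","properties":{"targets":{"type":"array"},"claw":{"type":"number"},"newtons":{"type":"number"}},"required":["targets"]}

```bash
ls; mkdir -p pics; python3 - <<'E'
from station import sensors,cams,manip
import cv2,numpy as np
print(sensors.sense(),manip.grasp_offset)
for n in ("scene","top"):
    m=cams.camera_model(n);print(n,m['fx'],m['fy'],m['cx'],m['cy'],np.round(m['extrinsics'],4).tolist())
    cv2.imwrite(f"pics/{n}0.png",cams.snapshot(n)[:,:,::-1])
E
```

```text
pics
{'t': 0.0, 'q': array([-1.46249324e+00,  5.28472580e-01,  1.43390891e+00, -3.59552899e-05,
        1.18138652e+00, -1.78515687e-01]), 'qd': array([-0.0003032 , -0.00076627, -0.00045565, -0.00201512, -0.00101252,
       -0.00109074]), 'tau': array([ 8.63925720e-06, -4.42355096e+01, -1.78023148e+01, -1.21150520e-04,
        8.37734027e-03,  1.37082750e-06]), 'tcp_pos': array([ 0.17673859, -0.5986934 ,  0.20872762]), 'tool_rot': array([ 9.89732922e-01,  1.42925016e-01,  2.15624772e-05, -1.08759166e-03]), 'force': array([ 0.38785678, -0.6111996 ,  0.85400705]), 'ft_torque': array([ 0.00056628,  0.01083285, -0.02756295]), 'gripper_force': 0.0, 'finger_gap': 1.001349118209364} 0.0187
scene 580.8147233184936 580.8147233184936 327.9613022744559 238.6122303234889 [[-0.8843, 0.467, -0.0052, 0.4843], [0.3841, 0.721, -0.5768, -0.1567], [-0.2656, -0.512, -0.8169, 1.212], [0.0, 0.0, 0.0, 1.0]]
top 577.2323919623565 577.2323919623565 317.01810193182513 244.25530886849936 [[-0.0012, -1.0, 0.0072, -0.0278], [-0.993, 0.0003, -0.1181, 0.5524], [0.1181, -0.0073, -0.993, 1.198], [0.0, 0.0, 0.0, 1.0]]
```

View pics/top0.png

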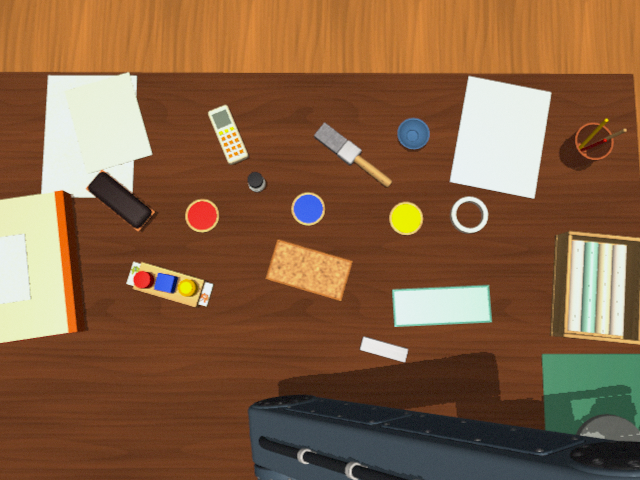

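View pics/scene0.png

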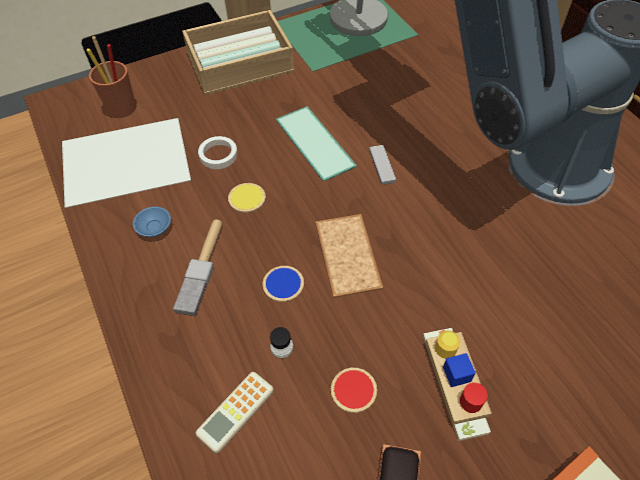

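The top view shows the stack at about (170,284), with the weights red (143,280), blue (165,283) and yellow (187,288). The coasters are red (202,215), blue (308,208) and yellow (406,218). The cork mat is at (309,270) and the green mat at (442,306). The scene view shows the same layout, with nothing occluded.

```bash
cat > h.py <<'E'
import cv2,numpy as np
from station import sensors,cams
HSV={'red':[((0,170,90),(6,255,255)),((174,170,90),(180,255,255))],'blue':[((112,150,60),(128,255,255))],'yellow':[((27,140,90),(33,255,255))],
 'green':[((70,20,120),(95,255,255))]}
def snap(n):
    m=cams.camera_model(n); return cams.snapshot(n),m
def mask(im,c):
    h=cv2.cvtColor(im,cv2.COLOR_RGB2HSV)
    return sum(cv2.inRange(h,a,b) for a,b in HSV[c])
def blobs(mk,amin=100):
    cs,_=cv2.findContours(mk,cv2.RETR_EXTERNAL,cv2.CHAIN_APPROX_NONE)
    return sorted([c for c in cs if cv2.contourArea(c)>amin],key=cv2.contourArea,reverse=True)
def ray(m,p):
    E=np.array(m['extrinsics']);R,t=E[:3,:3],E[:3,3]
    d=R.T@np.array([(p[0]-m['cx'])/m['fx'],(p[1]-m['cy'])/m['fy'],1.]);return -R.T@t,d/np.linalg.norm(d)
def plane(m,p,z):
    o,d=ray(m,p);return o+d*(z-o[2])/d[2]
def tri(rays):
    A=sum(np.eye(3)-np.outer(d,d) for o,d in rays);b=sum((np.eye(3)-np.outer(d,d))@o for o,d in rays)
    return np.linalg.solve(A,b)
def cen(c):
    M=cv2.moments(c);return M['m10']/M['m00'],M['m01']/M['m00']
def rect(m,c,z):
    "rectangle of a contour cast on plane z: centre, size, long-axis angle deg"
    P=np.array([plane(m,p,z)[:2] for p in c.reshape(-1,2)],np.float32)
    (x,y),(w,h),a=cv2.minAreaRect(P*1000)
    if w<h:w,h,a=h,w,a+90
    return np.round([x,y,w,h,(a+90)%180-90],1)
E
python3 - <<'E'
from h import *
V={n:snap(n) for n in("top","scene")}
for c in HSV:
    for n in V:
        im,m=V[n]
        for b in blobs(mask(im,c))[:4]: print(c,n,cv2.contourArea(b),np.round(cen(b),1),np.round(plane(m,cen(b),.006)[:2],4))
def sub(n,x0,x1,y0,y1,lo,hi):
    im,m=V[n];h=cv2.cvtColor(im,cv2.COLOR_RGB2HSV);k=cv2.inRange(h,lo,hi);o=0*k;o[y0:y1,x0:x1]=k[y0:y1,x0:x1];return o
h=cv2.cvtColor(V['top'][0],cv2.COLOR_RGB2HSV)
print('cork',h[270,309],h[262,300],'green',h[306,442],'wood',h[240,360],'board',h[287,150],h[300,190],'panel',h[265,134],h[300,205])
for nm,lo,hi,bt,bs in(('cork',(5,50,125),(25,255,255),(255,365,230,310),(305,395,205,305)),('green',(65,20,60),(100,255,255),(380,505,275,335),(265,365,95,190)),('stack',(10,0,140),(60,170,255),(115,225,255,315),(415,500,320,445))):
    C=[]
    for n,bx in(('top',bt),('scene',bs)):
        B=blobs(cv2.morphologyEx(sub(n,*bx,lo,hi),cv2.MORPH_CLOSE,np.ones((5,5))));
        if not B: print(nm,n,'none');continue
        b=cv2.convexHull(B[0]);C.append(ray(V[n][1],cen(b)));print(nm,n,cv2.contourArea(b),rect(V[n][1],b,.03 if nm=='stack' else .004))
    if len(C)==2:print(nm,'tri',tri(C))
E
```

```text
red top 589.5 [201.8 215. ] [0.6201 0.2239]
red top 208.0 [142.1 279.2] [0.4798 0.3494]
red scene 1092.5 [353.5 389. ] [0.6203 0.2248]
red scene 562.0 [473.6 397.1] [0.4589 0.3254]
blue top 559.5 [307.8 208.2] [ 0.6353 -0.0082]
blue top 287.0 [165.6 282.4] [0.4727 0.2985]
blue scene 747.0 [282.8 282.7] [ 0.6357 -0.0069]
blue scene 681.5 [458.5 369.6] [0.4533 0.2764]
yellow top 647.0 [405.8 217.9] [ 0.6138 -0.2231]
yellow scene 552.5 [246.2 196.5] [ 0.6147 -0.2219]
yellow scene 136.0 [448.9 338.4] [0.4353 0.2232]
green top 3468.0 [441.4 305.5] [ 0.4226 -0.2963]
green top 3462.5 [591.7 373.3] [ 0.2786 -0.6131]
green top 983.5 [589.3 285.4] [ 0.4656 -0.6186]
green top 317.0 [581.7 406.9] [ 0.209  -0.5878]
green scene 2537.0 [315.7 142.9] [ 0.4251 -0.2882]
green scene 1659.5 [309.1  40.7] [ 0.2789 -0.6093]
green scene 754.5 [393.1  29.3] [ 0.0706 -0.5502]
green scene 511.0 [239.1  53.5] [ 0.4521 -0.6455]
cork [ 16 149 228] [ 15 146 226] green [ 79  23 241] wood [ 10 171 109] board [ 14 162 137] [ 21 129 237] panel [ 54  11 235] [ 13 135 233]
cork top 3382.0 [501.1 -10.1 172.8  93.   73.6]
cork scene 6292.5 [514.4  -0.7 198.9 159.3  71.8]
cork tri [ 0.50354465 -0.0099564  -0.03371433]
green top 3609.0 [ 422.7 -296.8  210.7   79.8  -87.4]
green scene 2673.0 [ 424.4 -295.   212.    81.   -87.3]
green tri [ 0.42160964 -0.29809463 -0.00532864]
stack top 2354.0 [467.4 285.  178.8  61.   73.8]
stack scene 4163.0 [471.6 295.9 177.1  62.4  74.5]
stack tri [0.4668699  0.29302904 0.00574135]
```

move_arm([
  {"dx":0.64,"dy":1,"dz":0.28,"rz":0.048},
  {"dx":0.64,"dy":1,"dz":0.28,"rz":0.048},
  {"dx":0.64,"dy":1,"dz":0.28,"rz":0.048},
  {"dx":0.64,"dy":1,"dz":0.28,"rz":0.048},
  {"dx":0.64,"dy":1,"dz":0.28,"rz":0.048},
  {"dx":0.64,"dy":1,"dz":0.28,"rz":0.048},
  {"dx":0.64,"dy":1,"dz":0.28,"rz":0.048},
  {"dx":0.64,"dy":1,"dz":0.28,"rz":0.048},
  {"dx":0.64,"dy":1,"dz":0.28,"rz":0.048},
  {"dx":0.64,"dy":1,"dz":0.28,"rz":0.048},
])

```text
schema error: expected keys dx, dy, dz, rx, ry, rz
```

move_arm([
  {"dx":0.64,"dy":1,"rz":0.048},
  {"dx":0.64,"dy":1,"rz":0.048},
  {"dx":0.64,"dy":1,"rz":0.048},
  {"dx":0.64,"dy":1,"rz":0.048},
  {"dx":0.64,"dy":1,"rz":0.048},
  {"dx":0.64,"dy":1,"rz":0.048},
  {"dx":0.64,"dy":1,"rz":0.048},
  {"dx":0.64,"dy":1,"rz":0.048},
  {"dx":0.64,"dy":1,"rz":0.048},
  {"dx":0.64,"dy":1,"rz":0.048},
])

```text
schema error: expected keys dx, dy, dz, rx, ry, rz
```

move_arm([
  {"dy":1,"rz":0.048},
  {"dy":1,"rz":0.048},
  {"dy":1,"rz":0.048},
  {"dy":1,"rz":0.048},
  {"dy":1,"rz":0.048},
  {"dy":1,"rz":0.048},
  {"dy":1,"rz":0.048},
  {"dy":1,"rz":0.048},
  {"dy":1,"rz":0.048},
  {"dy":1,"rz":0.048},
])

```text
schema error: expected keys dx, dy, dz, rx, ry, rz
```

move_arm([
  {"dx":-0.15,"dy":0.68,"rz":0.06},
  {"dx":-0.15,"dy":0.68,"rz":0.06},
  {"dx":-0.15,"dy":0.68,"rz":0.06},
  {"dx":-0.15,"dy":0.68,"rz":0.06},
  {"dx":-0.15,"dy":0.68,"rz":0.06},
  {"dx":-0.15,"dy":0.68,"rz":0.06},
  {"dx":-0.15,"dy":0.68,"rz":0.06},
  {"dx":-0.15,"dy":0.68,"rz":0.06},
  {},
  {},
])

```text
schema error: expected keys dx, dy, dz, rx, ry, rz
```

```bash
python3 - <<'E'
from h import *
s=sensors.sense();print(s['t'],s['tcp_pos'],s['tool_rot'],s['q'])
im,m=snap("wrist");cv2.imwrite("pics/w1.png",im[:,:,::-1]);np.save("w1.npy",im)
import pickle;pickle.dump(m,open("w1.pkl","wb"));o,d=ray(m,(m['cx'],m['cy']));print(o,d,m['fx'])
E
```

```text
0.2 [ 0.17678771 -0.59898868  0.20907412] [ 9.89734361e-01  1.42917490e-01  3.75323260e-05 -6.95509139e-04] [-1.46249652e+00  5.28166384e-01  1.43341104e+00  2.83107815e-05
  1.18140803e+00 -1.78528113e-01]
[ 0.24795692 -0.57811287  0.37322349] [-0.28106123 -0.08144966 -0.95622724] 394.36198265767365
```

View pics/w1.png

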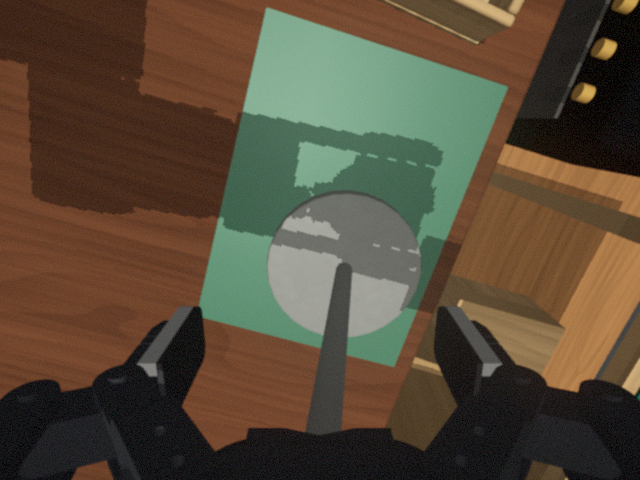

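The wrist view shows the desk lamp's stem at about (340,300), close beside the gripper, so I move away in +x first. Every row needs all six keys.

move_arm([
  {"dx":1,"dy":0,"dz":0,"rx":0,"ry":0,"rz":0},
  {"dx":1,"dy":0,"dz":0,"rx":0,"ry":0,"rz":0},
  {"dx":1,"dy":0,"dz":0,"rx":0,"ry":0,"rz":0},
  {"dx":1,"dy":0,"dz":0,"rx":0,"ry":0,"rz":0},
  {"dx":0.6,"dy":1,"dz":0.3,"rx":0,"ry":0,"rz":0.06},
  {"dx":0.6,"dy":1,"dz":0.3,"rx":0,"ry":0,"rz":0.06},
  {"dx":0.6,"dy":1,"dz":0.3,"rx":0,"ry":0,"rz":0.06},
  {"dx":0.6,"dy":1,"dz":0.3,"rx":0,"ry":0,"rz":0.06},
  {"dx":0.6,"dy":1,"dz":0.3,"rx":0,"ry":0,"rz":0.06},
  {"dx":0.6,"dy":1,"dz":0.3,"rx":0,"ry":0,"rz":0.06},
])

```text
t: 1.5
tcp_pos: [0.3673, -0.4471, 0.2558]
tool_rot: [0.972, 0.237, 0.0, 0.0]
force: [-0.4, -0.4, 0.3]
finger_gap: 1.0
gripper_force: 0.0
```

move_arm([
  {"dx":0.5,"dy":1,"dz":0,"rx":0,"ry":0,"rz":0.06},
  {"dx":0.5,"dy":1,"dz":0,"rx":0,"ry":0,"rz":0.06},
  {"dx":0.5,"dy":1,"dz":0,"rx":0,"ry":0,"rz":0.06},
  {"dx":0.5,"dy":1,"dz":0,"rx":0,"ry":0,"rz":0.06},
  {"dx":0.5,"dy":1,"dz":0,"rx":0,"ry":0,"rz":0.06},
  {"dx":0.5,"dy":1,"dz":0,"rx":0,"ry":0,"rz":0.06},
  {"dx":0.5,"dy":1,"dz":0,"rx":0,"ry":0,"rz":0.06},
  {"dx":0.5,"dy":1,"dz":0,"rx":0,"ry":0,"rz":0.06},
  {"dx":0.5,"dy":1,"dz":0,"rx":0,"ry":0,"rz":0.06},
  {"dx":0.5,"dy":1,"dz":0,"rx":0,"ry":0,"rz":0.06},
])

```text
t: 2.75
tcp_pos: [0.4915, -0.1973, 0.2555]
tool_rot: [0.923, 0.386, 0.0, 0.0]
force: [0.9, 0.3, 0.1]
finger_gap: 0.998
gripper_force: 0.0
```

move_arm([
  {"dx":0,"dy":1,"dz":0,"rx":0,"ry":0,"rz":0.048},
  {"dx":0,"dy":1,"dz":0,"rx":0,"ry":0,"rz":0.048},
  {"dx":0,"dy":1,"dz":0,"rx":0,"ry":0,"rz":0.048},
  {"dx":0,"dy":1,"dz":0,"rx":0,"ry":0,"rz":0.048},
  {"dx":0,"dy":1,"dz":0,"rx":0,"ry":0,"rz":0.048},
  {"dx":0,"dy":1,"dz":0,"rx":0,"ry":0,"rz":0.048},
  {"dx":0,"dy":1,"dz":0,"rx":0,"ry":0,"rz":0.048},
  {"dx":0,"dy":1,"dz":0,"rx":0,"ry":0,"rz":0.048},
  {"dx":0,"dy":1,"dz":0,"rx":0,"ry":0,"rz":0.048},
  {"dx":0,"dy":1,"dz":0,"rx":0,"ry":0,"rz":0.048},
])

```text
t: 4.0
tcp_pos: [0.4906, 0.0522, 0.2555]
tool_rot: [0.867, 0.498, 0.0, 0.0]
force: [-0.1, 0.7, -0.4]
finger_gap: 0.997
gripper_force: 0.0
```

move_arm([
  {"dx":-0.1,"dy":1,"dz":0,"rx":0,"ry":0,"rz":0.06},
  {"dx":-0.1,"dy":1,"dz":0,"rx":0,"ry":0,"rz":0.06},
  {"dx":-0.1,"dy":1,"dz":0,"rx":0,"ry":0,"rz":0.06},
  {"dx":-0.1,"dy":1,"dz":0,"rx":0,"ry":0,"rz":0.06},
  {"dx":-0.1,"dy":1,"dz":0,"rx":0,"ry":0,"rz":0.06},
  {"dx":-0.1,"dy":1,"dz":0,"rx":0,"ry":0,"rz":0.06},
  {"dx":-0.1,"dy":1,"dz":0,"rx":0,"ry":0,"rz":0.06},
  {"dx":-0.1,"dy":1,"dz":0,"rx":0,"ry":0,"rz":0.06},
  {"dx":0,"dy":0,"dz":0,"rx":0,"ry":0,"rz":0},
  {"dx":0,"dy":0,"dz":0,"rx":0,"ry":0,"rz":0},
])

```text
t: 5.25
tcp_pos: [0.471, 0.2503, 0.2551]
tool_rot: [0.798, 0.602, -0.0, 0.0]
force: [0.4, -0.3, -0.6]
finger_gap: 0.998
gripper_force: 0.0
```

```bash
python3 - <<'E'
from h import *
im,m=snap("wrist");cv2.imwrite("pics/w2.png",im[:,:,::-1])
import pickle;pickle.dump((im,m),open("w2.pkl","wb"))
E
```

```text
(no output)
```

View pics/w2.png

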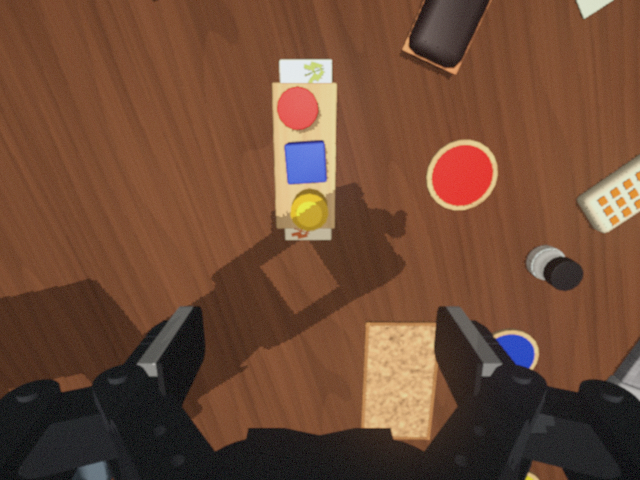

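The wrist view shows the stack in line with the image. Red is at (298,108), blue at (306,162) and yellow at (310,210), with the board spanning rows 83–229. I move further along for a second view.

move_arm([
  {"dx":-0.5,"dy":-1,"dz":0,"rx":0,"ry":0,"rz":0},
  {"dx":-0.5,"dy":-1,"dz":0,"rx":0,"ry":0,"rz":0},
  {"dx":0,"dy":-1,"dz":0,"rx":0,"ry":0,"rz":0},
  {"dx":0,"dy":-0.5,"dz":0,"rx":0,"ry":0,"rz":0},
  {"dx":0,"dy":0,"dz":0,"rx":0,"ry":0,"rz":0},
  {"dx":0,"dy":0,"dz":0,"rx":0,"ry":0,"rz":0},
  {"dx":0,"dy":0,"dz":0,"rx":0,"ry":0,"rz":0},
  {"dx":0,"dy":0,"dz":0,"rx":0,"ry":0,"rz":0},
  {"dx":0,"dy":0,"dz":0,"rx":0,"ry":0,"rz":0},
  {"dx":0,"dy":0,"dz":0,"rx":0,"ry":0,"rz":0},
])

```text
t: 6.55
tcp_pos: [0.4468, 0.1632, 0.2547]
tool_rot: [0.798, 0.602, -0.0, -0.0]
force: [0.4, 0.1, -0.2]
finger_gap: 1.0
gripper_force: 0.0
```

```bash
cat > m1.py <<'E'
from h import *
import pickle
A=pickle.load(open("w2.pkl","rb"));B=snap("wrist");pickle.dump(B,open("w3.pkl","wb"))
for im,m in(A,B):
    o,d=ray(m,(320,240));E=np.array(m['extrinsics']);print('cam',np.round(o,3),'nadir px',np.round((lambda v:(m['fx']*v[0]/v[2]+m['cx'],m['fy']*v[1]/v[2]+m['cy']))(E[:3,:3]@np.array([0,0,-1.]))))
S={'red':(((0,170,60),(6,255,255)),),'blue':(((112,150,40),(128,255,255)),),'yellow':(((24,150,60),(33,255,255)),)}
for c in S:
    R=[]
    for im,m in(A,B):
        h=cv2.cvtColor(im,cv2.COLOR_RGB2HSV);k=cv2.inRange(h,*S[c][0])
        if c=='red':k|=cv2.inRange(h,(174,170,60),(180,255,255))
        for b in blobs(k,300):
            p=cen(b);P=plane(m,p,.048);Q=plane(m,p,.006)
            near=np.hypot(P[0]-.467,P[1]-.288)<.1
            v=np.median(h[...,2][k>0]) 
            x,y,w,hh=cv2.boundingRect(b);V=h[y:y+hh,x:x+w,2]
            if near: R.append(ray(m,p))
            print(c,np.round(p,1),cv2.contourArea(b),(x,y,w,hh),'V',np.percentile(V,[10,30,50,70,90]),'@48',np.round(P[:2]*1e3,1),'@6',np.round(Q[:2]*1e3,1), rect(m,b,.066))
    if len(R)==2:print('  tri',np.round(tri(R)*1e3,1))
E
python3 m1.py
```

```text
cam [0.491 0.322 0.419] nadir px [319. 116.]
cam [0.467 0.235 0.419] nadir px [319. 116.]
red [462. 175.] 2690.0 (433, 146, 60, 59) V [220. 226. 227. 227. 228.] @48 [605.7 234.5] @6 [618.6 224.6] [600.  238.2  52.5  51.7 -16. ]
red [471.5  82.3] 3302.0 (440, 49, 64, 68) V [220. 225. 226. 226. 227.] @48 [603.3 225.7] @6 [618.7 224.7] [596.4 225.5  52.8  52.3 -16. ]
red [298.6  12. ] 322.0 (277, 0, 40, 22) V [ 95.  107.7 170.  224.  226. ] @48 [473.3 320.1] @6 [474.  329.7] [471.8 317.4  30.9  14.9 -16. ]
blue [517.2 349.7] 713.0 (496, 336, 37, 32) V [ 38.  144.9 192.  194.  195. ] @48 [630.4  31.9] @6 [646.2  -1. ] [625.1  45.9  48.9  24.4 -66.4]
blue [303.2 174.6] 399.5 (286, 148, 40, 35) V [205. 216. 218. 220. 222.] @48 [462.4 275.9] @6 [459.2 270.7] [468.3 286.3  33.2  30.4 -12.4]
blue [518.6 288.2] 1980.5 (492, 264, 54, 49) V [189.5 195.  196.  197.  198.5] @48 [616.9  17.1] @6 [633.9  -7.6] [609.5  27.1  51.6  51.   35.6]
yellow [303.4 204.1] 360.0 (291, 194, 30, 23) V [192.  198.7 221.  228.  230. ] @48 [454.4 248.8] @6 [450.3 240.5] [456.1 252.7  30.2  15.2  19.5]
yellow [307.3 110.3] 1159.0 (288, 90, 39, 42) V [217. 226. 229. 233. 235.] @48 [458.1 243. ] @6 [457.1 243.9] [458.5 242.3  32.9  32.2 -79.4]
  tri [455.1 244.2  29.3]
```

move_arm([
  {"dx":0,"dy":1,"dz":0,"rx":0,"ry":0,"rz":0},
  {"dx":0,"dy":1,"dz":0,"rx":0,"ry":0,"rz":0},
  {"dx":0,"dy":0,"dz":0,"rx":0,"ry":0,"rz":0},
  {"dx":0,"dy":0,"dz":0,"rx":0,"ry":0,"rz":0},
  {"dx":0,"dy":0,"dz":0,"rx":0,"ry":0,"rz":0},
  {"dx":0,"dy":0,"dz":0,"rx":0,"ry":0,"rz":0},
  {"dx":0,"dy":0,"dz":0,"rx":0,"ry":0,"rz":0},
  {"dx":0,"dy":0,"dz":0,"rx":0,"ry":0,"rz":0},
  {"dx":0,"dy":0,"dz":0,"rx":0,"ry":0,"rz":0},
  {"dx":0,"dy":0,"dz":0,"rx":0,"ry":0,"rz":0},
])

```text
t: 7.85
tcp_pos: [0.4468, 0.2131, 0.2547]
tool_rot: [0.798, 0.602, 0.0, -0.0]
force: [0.2, -0.1, -0.4]
finger_gap: 1.002
gripper_force: 0.0
```

```bash
python3 - <<'E'
from h import *
import pickle
A=pickle.load(open("w2.pkl","rb"));B=snap("wrist");pickle.dump(B,open("w3.pkl","wb"))
h=cv2.cvtColor(A[0],cv2.COLOR_RGB2HSV)
print('red col298',h[84:136:3,298].tolist());print('blue col306',h[138:188:3,306].tolist());print('yel col310',h[186:236:3,310].tolist());print('board/edge row195',h[195,264:345:4].tolist())
E
```

```text
red col298 [[20, 91, 224], [3, 168, 222], [2, 146, 229], [2, 148, 227], [2, 151, 227], [2, 148, 228], [1, 148, 228], [2, 148, 228], [1, 150, 228], [2, 153, 227], [2, 153, 228], [2, 155, 228], [1, 158, 228], [1, 160, 228], [1, 159, 229], [5, 161, 190], [19, 96, 205], [21, 84, 230]]
blue col306 [[18, 93, 228], [166, 48, 121], [114, 150, 208], [113, 141, 222], [114, 144, 222], [114, 140, 223], [114, 140, 221], [114, 144, 220], [114, 141, 220], [114, 144, 219], [113, 150, 218], [114, 147, 217], [114, 150, 216], [114, 153, 214], [114, 157, 213], [161, 42, 175], [19, 94, 229]]
yel col310 [[19, 91, 229], [21, 158, 155], [21, 191, 143], [24, 192, 227], [24, 193, 228], [26, 181, 230], [30, 171, 229], [27, 188, 208], [23, 192, 197], [23, 191, 198], [23, 195, 196], [23, 195, 197], [23, 185, 198], [24, 189, 196], [23, 209, 165], [21, 83, 184], [21, 52, 191]]
board/edge row195 [[10, 145, 135], [11, 145, 128], [10, 137, 128], [18, 100, 211], [19, 94, 228], [19, 90, 229], [19, 92, 228], [20, 89, 230], [21, 139, 169], [23, 191, 176], [24, 190, 219], [24, 193, 227], [24, 197, 224], [23, 188, 197], [21, 188, 134], [21, 103, 201], [17, 106, 171], [17, 101, 179], [9, 126, 95], [10, 122, 92], [9, 132, 93]]
```

```bash
cat > m2.py <<'E'
from h import *
import pickle
A,B=[pickle.load(open(f"w{i}.pkl","rb")) for i in(2,3)]
S={'red':[((0,120,60),(8,255,255)),((172,120,60),(180,255,255))],'blue':[((108,110,40),(130,255,255))],'yellow':[((20,150,110),(34,255,255))],'board':[((14,35,100),(24,125,255))]}
for c in S:
    R=[]
    for im,m in(A,B):
        h=cv2.cvtColor(im,cv2.COLOR_RGB2HSV);k=sum(cv2.inRange(h,*r) for r in S[c]);k=cv2.morphologyEx(k,cv2.MORPH_OPEN,np.ones((3,3)))
        if c=='board':k[250:]=0
        for b in blobs(k,400):
            if c=='board':b=cv2.convexHull(b)
            p=cen(b);z=.03 if c=='board' else .066;P=plane(m,p,z)
            if np.hypot(P[0]-.467,P[1]-.288)<.1:
                R.append(ray(m,p));print(c,np.round(p,1),cv2.contourArea(b),cv2.boundingRect(b),np.round(P[:2]*1e3,1),rect(m,b,z))
    if len(R)==2:print('  tri',np.round(tri(R)*1e3,1))
E
python3 m2.py
```

```text
red [297.3 108. ] 1321.0 (277, 87, 41, 43) [475.1 333.7] [474.8 333.5  34.1  34.  -16. ]
red [312.4  55. ] 1551.5 (292, 31, 42, 49) [474.9 332.6] [474.8 332.4  36.1  33.7  74. ]
  tri [474.9 333.8  57.9]
blue [305.4 161.8] 1480.5 (285, 141, 41, 43) [468.9 288.4] [468.8 288.1  35.4  34.1  77.7]
blue [320.1 112.9] 1597.5 (299, 91, 42, 45) [468.4 287.4] [468.3 287.1  34.5  33.8  77.8]
  tri [468.4 287.5  57.4]
yellow [309.1 209.8] 1168.0 (290, 189, 38, 42) [459.7 245.8] [459.9 245.5  38.5  34.   62.6]
yellow [323.  165.8] 1161.5 (304, 146, 39, 40) [458.6 243.7] [458.6 243.7  34.2  33.8  74. ]
  tri [458.1 241.6  46.8]
board [304.7 158.7] 9740.5 (272, 82, 66, 159) [466.8 288. ] [464.9 281.7 152.7  61.1  73.8]
board [318.4 113.4] 10735.5 (285, 31, 68, 172) [466.9 287.7] [464.6 280.5 154.7  61.   73.9]
  tri [466.8 287.8  28.2]
```

move_arm([
  {"dx":0.22,"dy":0.96,"dz":0,"rx":0,"ry":0,"rz":0},
  {"dx":0.22,"dy":0.96,"dz":0,"rx":0,"ry":0,"rz":0},
  {"dx":0.22,"dy":0.96,"dz":0,"rx":0,"ry":0,"rz":0},
  {"dx":0.22,"dy":0.96,"dz":0,"rx":0,"ry":0,"rz":0},
  {"dx":0.22,"dy":0.96,"dz":-1,"rx":0,"ry":0,"rz":0},
  {"dx":0,"dy":0,"dz":-1,"rx":0,"ry":0,"rz":0},
  {"dx":0,"dy":0,"dz":-1,"rx":0,"ry":0,"rz":0},
  {"dx":0,"dy":0,"dz":-1,"rx":0,"ry":0,"rz":0},
  {"dx":0,"dy":0,"dz":-1,"rx":0,"ry":0,"rz":0},
  {"dx":0,"dy":0,"dz":0,"rx":0,"ry":0,"rz":0},
])

```text
t: 9.15
tcp_pos: [0.4728, 0.3324, 0.1278]
tool_rot: [0.798, 0.602, -0.002, -0.001]
force: [-0.2, 0.5, -0.4]
finger_gap: 1.001
gripper_force: 0.0
```

move_arm([
  {"dx":0.08,"dy":0.04,"dz":-1,"rx":0,"ry":0,"rz":0},
  {"dx":0,"dy":0,"dz":-1,"rx":0,"ry":0,"rz":0},
  {"dx":0,"dy":0,"dz":-1,"rx":0,"ry":0,"rz":0},
  {"dx":0,"dy":0,"dz":-0.4,"rx":0,"ry":0,"rz":0},
  {"dx":0,"dy":0,"dz":-0.36,"rx":0,"ry":0,"rz":0},
  {"dx":0,"dy":0,"dz":0,"rx":0,"ry":0,"rz":0},
  {"dx":0,"dy":0,"dz":0,"rx":0,"ry":0,"rz":0},
  {"dx":0,"dy":0,"dz":0,"rx":0,"ry":0,"rz":0},
  {"dx":0,"dy":0,"dz":0,"rx":0,"ry":0,"rz":0},
  {"dx":0,"dy":0,"dz":0,"rx":0,"ry":0,"rz":0},
])

```text
t: 10.4
tcp_pos: [0.4764, 0.3341, 0.0359]
tool_rot: [0.798, 0.602, 0.0, 0.0]
force: [-0.5, 0.8, -0.5]
finger_gap: 0.997
gripper_force: 0.0
```

move_arm([
  {"dx":0,"dy":0,"dz":0,"rx":0,"ry":0,"rz":0},
  {"dx":0,"dy":0,"dz":0,"rx":0,"ry":0,"rz":0},
  {"dx":0,"dy":0,"dz":0,"rx":0,"ry":0,"rz":0},
  {"dx":0,"dy":0,"dz":0,"rx":0,"ry":0,"rz":0},
  {"dx":0,"dy":0,"dz":0,"rx":0,"ry":0,"rz":0},
  {"dx":0,"dy":0,"dz":0,"rx":0,"ry":0,"rz":0},
  {"dx":0,"dy":0,"dz":0,"rx":0,"ry":0,"rz":0},
  {"dx":0,"dy":0,"dz":0,"rx":0,"ry":0,"rz":0},
  {"dx":0,"dy":0,"dz":0,"rx":0,"ry":0,"rz":0},
  {"dx":0,"dy":0,"dz":0,"rx":0,"ry":0,"rz":0},
], claw=0, newtons=40)

```text
t: 11.65
tcp_pos: [0.4761, 0.3341, 0.036]
tool_rot: [0.798, 0.602, -0.0, -0.0]
force: [-3.2, 0.6, 5.2]
finger_gap: 0.394
gripper_force: 39.6
```

move_arm([
  {"dx":0,"dy":0,"dz":1,"rx":0,"ry":0,"rz":0},
  {"dx":0,"dy":0,"dz":1,"rx":0,"ry":0,"rz":0},
  {"dx":0.95,"dy":-0.73,"dz":0,"rx":0,"ry":0,"rz":0},
  {"dx":0.95,"dy":-0.73,"dz":0,"rx":0,"ry":0,"rz":0},
  {"dx":0.95,"dy":-0.73,"dz":0,"rx":0,"ry":0,"rz":0},
  {"dx":0.95,"dy":-0.73,"dz":0,"rx":0,"ry":0,"rz":0},
  {"dx":0.95,"dy":-0.73,"dz":0,"rx":0,"ry":0,"rz":0},
  {"dx":0.95,"dy":-0.73,"dz":0,"rx":0,"ry":0,"rz":0},
  {"dx":0,"dy":0,"dz":0,"rx":0,"ry":0,"rz":0},
  {"dx":0,"dy":0,"dz":0,"rx":0,"ry":0,"rz":0},
])

```text
t: 12.9
tcp_pos: [0.6176, 0.2244, 0.0845]
tool_rot: [0.799, 0.602, -0.001, -0.001]
force: [-0.7, 0.9, -3.2]
finger_gap: 0.395
gripper_force: 40.5
```

move_arm([
  {"dx":0.04,"dy":0,"dz":-1,"rx":0,"ry":0,"rz":0},
  {"dx":0,"dy":0,"dz":-1,"rx":0,"ry":0,"rz":0},
  {"dx":0,"dy":0,"dz":-0.6,"rx":0,"ry":0,"rz":0},
  {"dx":0,"dy":0,"dz":-0.2,"rx":0,"ry":0,"rz":0},
  {"dx":0,"dy":0,"dz":-0.06,"rx":0,"ry":0,"rz":0},
  {"dx":0,"dy":0,"dz":0,"rx":0,"ry":0,"rz":0},
  {"dx":0,"dy":0,"dz":0,"rx":0,"ry":0,"rz":0},
  {"dx":0,"dy":0,"dz":0,"rx":0,"ry":0,"rz":0},
  {"dx":0,"dy":0,"dz":0,"rx":0,"ry":0,"rz":0},
  {"dx":0,"dy":0,"dz":0,"rx":0,"ry":0,"rz":0},
])

```text
t: 14.15
tcp_pos: [0.6198, 0.2245, 0.0143]
tool_rot: [0.798, 0.602, 0.0, 0.0]
force: [1.1, -0.6, -2.4]
finger_gap: 0.398
gripper_force: 40.6
```

move_arm([
  {"dx":0,"dy":0,"dz":-0.04,"rx":0,"ry":0,"rz":0},
  {"dx":0,"dy":0,"dz":-0.04,"rx":0,"ry":0,"rz":0},
  {"dx":0,"dy":0,"dz":-0.02,"rx":0,"ry":0,"rz":0},
  {"dx":0,"dy":0,"dz":0,"rx":0,"ry":0,"rz":0},
  {"dx":0,"dy":0,"dz":0,"rx":0,"ry":0,"rz":0},
  {"dx":0,"dy":0,"dz":0,"rx":0,"ry":0,"rz":0},
  {"dx":0,"dy":0,"dz":0,"rx":0,"ry":0,"rz":0},
  {"dx":0,"dy":0,"dz":0,"rx":0,"ry":0,"rz":0},
  {"dx":0,"dy":0,"dz":0,"rx":0,"ry":0,"rz":0},
  {"dx":0,"dy":0,"dz":0,"rx":0,"ry":0,"rz":0},
])

```text
t: 15.4
tcp_pos: [0.6198, 0.2246, 0.012]
tool_rot: [0.798, 0.602, 0.0, 0.0]
force: [-2.2, -0.1, 4.8]
finger_gap: 0.395
gripper_force: 41.2
```

move_arm([
  {"dx":0,"dy":0,"dz":0,"rx":0,"ry":0,"rz":0},
  {"dx":0,"dy":0,"dz":0,"rx":0,"ry":0,"rz":0},
  {"dx":0,"dy":0,"dz":0,"rx":0,"ry":0,"rz":0},
  {"dx":0,"dy":0,"dz":0,"rx":0,"ry":0,"rz":0},
  {"dx":0,"dy":0,"dz":0.4,"rx":0,"ry":0,"rz":0},
  {"dx":0,"dy":0,"dz":1,"rx":0,"ry":0,"rz":0},
  {"dx":0,"dy":0,"dz":1,"rx":0,"ry":0,"rz":0},
  {"dx":0,"dy":0,"dz":1,"rx":0,"ry":0,"rz":0},
  {"dx":0,"dy":0,"dz":1,"rx":0,"ry":0,"rz":0},
  {"dx":-0.86,"dy":0.36,"dz":0,"rx":0,"ry":0,"rz":0},
], claw=100)

```text
t: 16.65
tcp_pos: [0.602, 0.2335, 0.1254]
tool_rot: [0.799, 0.601, 0.004, 0.002]
force: [-1.2, 1.1, 0.4]
finger_gap: 0.997
gripper_force: 0.0
```

move_arm([
  {"dx":-0.86,"dy":0.36,"dz":0,"rx":0,"ry":0,"rz":0.03},
  {"dx":-0.86,"dy":0.36,"dz":0,"rx":0,"ry":0,"rz":0.03},
  {"dx":-0.86,"dy":0.36,"dz":0,"rx":0,"ry":0,"rz":0.03},
  {"dx":-0.86,"dy":0.36,"dz":0,"rx":0,"ry":0,"rz":0.03},
  {"dx":-0.86,"dy":0.36,"dz":0,"rx":0,"ry":0,"rz":0},
  {"dx":-0.86,"dy":0.36,"dz":0,"rx":0,"ry":0,"rz":0},
  {"dx":0,"dy":0,"dz":0,"rx":0,"ry":0,"rz":0},
  {"dx":0,"dy":0,"dz":0,"rx":0,"ry":0,"rz":0},
  {"dx":0,"dy":0,"dz":0,"rx":0,"ry":0,"rz":0},
  {"dx":0,"dy":0,"dz":0,"rx":0,"ry":0,"rz":0},
])

```text
t: 17.9
tcp_pos: [0.4701, 0.2873, 0.1216]
tool_rot: [0.779, 0.627, 0.0, 0.0]
force: [0.6, -0.1, -0.6]
finger_gap: 0.998
gripper_force: 0.0
```

```bash
python3 - <<'E'
from h import *
im,m=snap("wrist");import pickle;pickle.dump((im,m),open("w4.pkl","wb"))
im2,m2=snap("top");cv2.imwrite("pics/t4.png",np.vstack([im2[180:330,60:460],cv2.resize(im,(400,300))])[:,:,::-1])
k=mask(im2,'red')
for b in blobs(k): print(np.round(cen(b),1),np.round(plane(m2,cen(b),.006)[:2],4),np.round(plane(m2,cen(b),.042)[:2],4),cv2.contourArea(b))
E
```

```text
[201.8 215. ] [0.6201 0.2239] [0.614  0.2169] 590.5
```

View pics/t4.png

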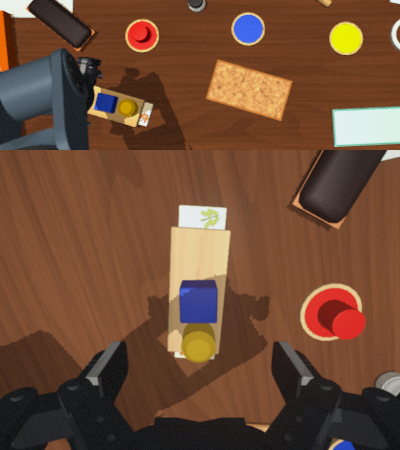

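The picture shows the red weight upright in the middle of its coaster, with blue and yellow undisturbed on the board. I descend on blue.

move_arm([
  {"dx":-0.06,"dy":0.02,"dz":-1,"rx":0,"ry":0,"rz":0},
  {"dx":0,"dy":0,"dz":-1,"rx":0,"ry":0,"rz":0},
  {"dx":0,"dy":0,"dz":-1,"rx":0,"ry":0,"rz":0},
  {"dx":0,"dy":0,"dz":-0.4,"rx":0,"ry":0,"rz":0},
  {"dx":0,"dy":0,"dz":-0.1,"rx":0,"ry":0,"rz":0},
  {"dx":0,"dy":0,"dz":0,"rx":0,"ry":0,"rz":0},
  {"dx":0,"dy":0,"dz":0,"rx":0,"ry":0,"rz":0},
  {"dx":0,"dy":0,"dz":0,"rx":0,"ry":0,"rz":0},
  {"dx":0,"dy":0,"dz":0,"rx":0,"ry":0,"rz":0},
  {"dx":0,"dy":0,"dz":0,"rx":0,"ry":0,"rz":0},
])

```text
t: 19.25
tcp_pos: [0.4679, 0.2881, 0.0344]
tool_rot: [0.779, 0.627, 0.0, 0.0]
force: [0.5, -0.4, 0.4]
finger_gap: 0.998
gripper_force: 0.0
```

move_arm([
  {"dx":0,"dy":0,"dz":0,"rx":0,"ry":0,"rz":0},
  {"dx":0,"dy":0,"dz":0,"rx":0,"ry":0,"rz":0},
  {"dx":0,"dy":0,"dz":0,"rx":0,"ry":0,"rz":0},
  {"dx":0,"dy":0,"dz":0,"rx":0,"ry":0,"rz":0},
  {"dx":0,"dy":0,"dz":0,"rx":0,"ry":0,"rz":0},
  {"dx":0,"dy":0,"dz":0,"rx":0,"ry":0,"rz":0},
  {"dx":0,"dy":0,"dz":0,"rx":0,"ry":0,"rz":0},
  {"dx":0,"dy":0,"dz":0,"rx":0,"ry":0,"rz":0},
  {"dx":0,"dy":0,"dz":0,"rx":0,"ry":0,"rz":0},
  {"dx":0,"dy":0,"dz":0,"rx":0,"ry":0,"rz":0},
], claw=0)

```text
t: 20.5
tcp_pos: [0.4682, 0.2881, 0.0345]
tool_rot: [0.779, 0.627, 0.0, 0.0]
force: [1.1, -0.6, 6.2]
finger_gap: 0.406
gripper_force: 41.1
```

move_arm([
  {"dx":0,"dy":0,"dz":1,"rx":0,"ry":0,"rz":0},
  {"dx":0,"dy":0,"dz":1,"rx":0,"ry":0,"rz":0},
  {"dx":0.56,"dy":-0.98,"dz":0,"rx":0,"ry":0,"rz":0},
  {"dx":0.56,"dy":-0.98,"dz":0,"rx":0,"ry":0,"rz":0},
  {"dx":0.56,"dy":-0.98,"dz":0,"rx":0,"ry":0,"rz":0},
  {"dx":0.56,"dy":-0.98,"dz":0,"rx":0,"ry":0,"rz":0},
  {"dx":0.56,"dy":-0.98,"dz":0,"rx":0,"ry":0,"rz":0},
  {"dx":0.56,"dy":-0.98,"dz":0,"rx":0,"ry":0,"rz":0},
  {"dx":0.56,"dy":-0.98,"dz":0,"rx":0,"ry":0,"rz":0},
  {"dx":0.56,"dy":-0.98,"dz":0,"rx":0,"ry":0,"rz":0},
])

```text
t: 21.75
tcp_pos: [0.5787, 0.0914, 0.0828]
tool_rot: [0.779, 0.627, -0.001, -0.001]
force: [0.2, 1.4, -2.7]
finger_gap: 0.41
gripper_force: 40.9
```

move_arm([
  {"dx":0.56,"dy":-0.98,"dz":0,"rx":0,"ry":0,"rz":0},
  {"dx":0.56,"dy":-0.98,"dz":0,"rx":0,"ry":0,"rz":0},
  {"dx":0.56,"dy":-0.98,"dz":0,"rx":0,"ry":0,"rz":0},
  {"dx":0.56,"dy":-0.98,"dz":0,"rx":0,"ry":0,"rz":0},
  {"dx":0,"dy":0,"dz":-1,"rx":0,"ry":0,"rz":0},
  {"dx":0,"dy":0,"dz":-1,"rx":0,"ry":0,"rz":0},
  {"dx":0,"dy":0,"dz":0,"rx":0,"ry":0,"rz":0},
  {"dx":0,"dy":0,"dz":0,"rx":0,"ry":0,"rz":0},
  {"dx":0,"dy":0,"dz":0,"rx":0,"ry":0,"rz":0},
  {"dx":0,"dy":0,"dz":0,"rx":0,"ry":0,"rz":0},
])

```text
t: 23.0
tcp_pos: [0.6365, -0.006, 0.0353]
tool_rot: [0.779, 0.627, 0.001, 0.001]
force: [-0.2, -0.0, -3.1]
finger_gap: 0.409
gripper_force: 40.9
```

move_arm([
  {"dx":-0.05,"dy":-0.06,"dz":-0.4,"rx":0,"ry":0,"rz":0},
  {"dx":0,"dy":0,"dz":-0.4,"rx":0,"ry":0,"rz":0},
  {"dx":0,"dy":0,"dz":-0.06,"rx":0,"ry":0,"rz":0},
  {"dx":0,"dy":0,"dz":-0.04,"rx":0,"ry":0,"rz":0},
  {"dx":0,"dy":0,"dz":-0.03,"rx":0,"ry":0,"rz":0},
  {"dx":0,"dy":0,"dz":-0.03,"rx":0,"ry":0,"rz":0},
  {"dx":0,"dy":0,"dz":0,"rx":0,"ry":0,"rz":0},
  {"dx":0,"dy":0,"dz":0,"rx":0,"ry":0,"rz":0},
  {"dx":0,"dy":0,"dz":0,"rx":0,"ry":0,"rz":0},
  {"dx":0,"dy":0,"dz":0,"rx":0,"ry":0,"rz":0},
])

```text
t: 24.25
tcp_pos: [0.6348, -0.0075, 0.0106]
tool_rot: [0.779, 0.627, 0.0, 0.0]
force: [0.2, -0.0, 0.6]
finger_gap: 0.404
gripper_force: 41.3
```

move_arm([
  {"dx":0,"dy":0,"dz":-0.02,"rx":0,"ry":0,"rz":0},
  {"dx":0,"dy":0,"dz":0,"rx":0,"ry":0,"rz":0},
  {"dx":0,"dy":0,"dz":0,"rx":0,"ry":0,"rz":0},
  {"dx":0,"dy":0,"dz":0,"rx":0,"ry":0,"rz":0},
  {"dx":0,"dy":0,"dz":0.4,"rx":0,"ry":0,"rz":0},
  {"dx":0,"dy":0,"dz":1,"rx":0,"ry":0,"rz":0},
  {"dx":0,"dy":0,"dz":1,"rx":0,"ry":0,"rz":0},
  {"dx":0,"dy":0,"dz":1,"rx":0,"ry":0,"rz":0},
  {"dx":0,"dy":0,"dz":1,"rx":0,"ry":0,"rz":0},
  {"dx":-0.64,"dy":0.91,"dz":0,"rx":0,"ry":0,"rz":0},
], claw=100)

```text
t: 25.5
tcp_pos: [0.622, 0.0138, 0.1232]
tool_rot: [0.78, 0.626, 0.003, 0.003]
force: [-0.5, 0.5, -0.7]
finger_gap: 1.0
gripper_force: 0.0
```

move_arm([
  {"dx":-0.64,"dy":0.91,"dz":0,"rx":0,"ry":0,"rz":-0.03},
  {"dx":-0.64,"dy":0.91,"dz":0,"rx":0,"ry":0,"rz":-0.03},
  {"dx":-0.64,"dy":0.91,"dz":0,"rx":0,"ry":0,"rz":-0.03},
  {"dx":-0.64,"dy":0.91,"dz":0,"rx":0,"ry":0,"rz":-0.03},
  {"dx":-0.64,"dy":0.91,"dz":0,"rx":0,"ry":0,"rz":0},
  {"dx":-0.64,"dy":0.91,"dz":0,"rx":0,"ry":0,"rz":0},
  {"dx":-0.64,"dy":0.91,"dz":0,"rx":0,"ry":0,"rz":0},
  {"dx":0,"dy":0,"dz":0,"rx":0,"ry":0,"rz":0},
  {"dx":0,"dy":0,"dz":0,"rx":0,"ry":0,"rz":0},
  {"dx":0,"dy":0,"dz":0,"rx":0,"ry":0,"rz":0},
])

```text
t: 26.75
tcp_pos: [0.5076, 0.1739, 0.12]
tool_rot: [0.799, 0.602, 0.0, 0.0]
force: [1.0, 0.7, 0.2]
finger_gap: 1.002
gripper_force: 0.0
```

```bash
cat > m3.py <<'E'
from h import *
im,m=snap("wrist");im2,m2=snap("top")
cv2.imwrite("pics/t5.png",np.vstack([im2[180:330,60:460],cv2.resize(im,(400,300))])[:,:,::-1])
h=cv2.cvtColor(im,cv2.COLOR_RGB2HSV)
for lo in(110,190):
    for b in blobs(cv2.inRange(h,(20,150,lo),(34,255,255)),400):
        p=cen(b);print(lo,np.round(p),cv2.contourArea(b),[np.round(plane(m,p,z)[:2]*1e3,1).tolist() for z in(.048,.066)],rect(m,b,.066))
E
python3 m3.py
```

```text
110 [206. 156.] 3590.0 [[457.6, 242.5], [462.9, 242.7]] [463.  242.7  39.7  34.    6.1]
190 [202. 158.] 3079.0 [[454.9, 242.5], [460.5, 242.7]] [460.3 242.4  34.1  33.8 -16.1]
```

View pics/t5.png

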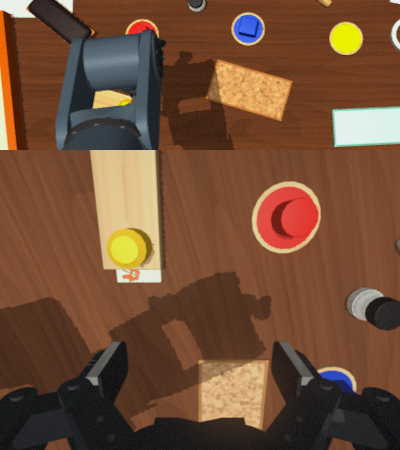

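The picture shows blue standing centred on its coaster and red still in place, with yellow alone at the near end of the board.

move_arm([
  {"dx":-0.65,"dy":0.92,"dz":0,"rx":0,"ry":0,"rz":0},
  {"dx":-0.65,"dy":0.92,"dz":0,"rx":0,"ry":0,"rz":0},
  {"dx":-0.65,"dy":0.92,"dz":0,"rx":0,"ry":0,"rz":0},
  {"dx":0,"dy":0,"dz":0,"rx":0,"ry":0,"rz":0},
  {"dx":0,"dy":0,"dz":-1,"rx":0,"ry":0,"rz":0},
  {"dx":0,"dy":0,"dz":-1,"rx":0,"ry":0,"rz":0},
  {"dx":0,"dy":0,"dz":-1,"rx":0,"ry":0,"rz":0},
  {"dx":0,"dy":0,"dz":-0.4,"rx":0,"ry":0,"rz":0},
  {"dx":0,"dy":0,"dz":-0.12,"rx":0,"ry":0,"rz":0},
  {"dx":0,"dy":0,"dz":0,"rx":0,"ry":0,"rz":0},
])

```text
t: 28.1
tcp_pos: [0.4585, 0.2435, 0.0321]
tool_rot: [0.799, 0.602, 0.0, 0.0]
force: [0.0, -0.1, 0.5]
finger_gap: 1.001
gripper_force: 0.0
```

move_arm([
  {"dx":0,"dy":0,"dz":0,"rx":0,"ry":0,"rz":0},
  {"dx":0,"dy":0,"dz":0,"rx":0,"ry":0,"rz":0},
  {"dx":0,"dy":0,"dz":0,"rx":0,"ry":0,"rz":0},
  {"dx":0,"dy":0,"dz":0,"rx":0,"ry":0,"rz":0},
  {"dx":0,"dy":0,"dz":0,"rx":0,"ry":0,"rz":0},
  {"dx":0,"dy":0,"dz":0,"rx":0,"ry":0,"rz":0},
  {"dx":0,"dy":0,"dz":0,"rx":0,"ry":0,"rz":0},
  {"dx":0,"dy":0,"dz":0,"rx":0,"ry":0,"rz":0},
  {"dx":0,"dy":0,"dz":0,"rx":0,"ry":0,"rz":0},
  {"dx":0,"dy":0,"dz":0,"rx":0,"ry":0,"rz":0},
], claw=0)

```text
t: 29.35
tcp_pos: [0.4584, 0.2437, 0.0326]
tool_rot: [0.798, 0.602, 0.001, 0.0]
force: [0.5, -0.8, 4.6]
finger_gap: 0.39
gripper_force: 39.3
```

move_arm([
  {"dx":0,"dy":0,"dz":1,"rx":0,"ry":0,"rz":0},
  {"dx":0,"dy":0,"dz":1,"rx":0,"ry":0,"rz":0},
  {"dx":0.33,"dy":-0.98,"dz":0,"rx":0,"ry":0,"rz":0},
  {"dx":0.33,"dy":-0.98,"dz":0,"rx":0,"ry":0,"rz":0},
  {"dx":0.33,"dy":-0.98,"dz":0,"rx":0,"ry":0,"rz":0},
  {"dx":0.33,"dy":-0.98,"dz":0,"rx":0,"ry":0,"rz":0},
  {"dx":0.33,"dy":-0.98,"dz":0,"rx":0,"ry":0,"rz":0},
  {"dx":0.33,"dy":-0.98,"dz":0,"rx":0,"ry":0,"rz":0},
  {"dx":0.33,"dy":-0.98,"dz":0,"rx":0,"ry":0,"rz":0},
  {"dx":0.33,"dy":-0.98,"dz":0,"rx":0,"ry":0,"rz":0},
])

```text
t: 30.6
tcp_pos: [0.5234, 0.0469, 0.0813]
tool_rot: [0.798, 0.602, -0.0, -0.0]
force: [0.7, -0.3, -2.3]
finger_gap: 0.385
gripper_force: 40.4
```

move_arm([
  {"dx":0.33,"dy":-0.98,"dz":0,"rx":0,"ry":0,"rz":0},
  {"dx":0.33,"dy":-0.98,"dz":0,"rx":0,"ry":0,"rz":0},
  {"dx":0.33,"dy":-0.98,"dz":0,"rx":0,"ry":0,"rz":0},
  {"dx":0.33,"dy":-0.98,"dz":0,"rx":0,"ry":0,"rz":0},
  {"dx":0.33,"dy":-0.98,"dz":0,"rx":0,"ry":0,"rz":0},
  {"dx":0.33,"dy":-0.98,"dz":0,"rx":0,"ry":0,"rz":0},
  {"dx":0.33,"dy":-0.98,"dz":0,"rx":0,"ry":0,"rz":0},
  {"dx":0.33,"dy":-0.98,"dz":0,"rx":0,"ry":0,"rz":0},
  {"dx":0.33,"dy":-0.98,"dz":0,"rx":0,"ry":0,"rz":0},
  {"dx":0.33,"dy":-0.98,"dz":0,"rx":0,"ry":0,"rz":0},
])

```text
t: 31.85
tcp_pos: [0.6066, -0.199, 0.0815]
tool_rot: [0.799, 0.602, -0.0, -0.0]
force: [-0.1, 0.3, -2.2]
finger_gap: 0.389
gripper_force: 40.4
```

move_arm([
  {"dx":0.25,"dy":-0.98,"dz":0,"rx":0,"ry":0,"rz":0},
  {"dx":0,"dy":0,"dz":-1,"rx":0,"ry":0,"rz":0},
  {"dx":0,"dy":0,"dz":-1,"rx":0,"ry":0,"rz":0},
  {"dx":0,"dy":0,"dz":0,"rx":0,"ry":0,"rz":0},
  {"dx":0,"dy":0,"dz":0,"rx":0,"ry":0,"rz":0},
  {"dx":0,"dy":0,"dz":0,"rx":0,"ry":0,"rz":0},
  {"dx":0,"dy":0,"dz":0,"rx":0,"ry":0,"rz":0},
  {"dx":0,"dy":0,"dz":0,"rx":0,"ry":0,"rz":0},
  {"dx":0,"dy":0,"dz":0,"rx":0,"ry":0,"rz":0},
  {"dx":0,"dy":0,"dz":0,"rx":0,"ry":0,"rz":0},
])

```text
t: 33.1
tcp_pos: [0.6126, -0.2219, 0.0318]
tool_rot: [0.798, 0.602, 0.0, 0.0]
force: [0.3, -0.4, -2.5]
finger_gap: 0.384
gripper_force: 40.5
```

move_arm([
  {"dx":0.06,"dy":-0.03,"dz":-0.4,"rx":0,"ry":0,"rz":0},
  {"dx":0,"dy":0,"dz":-0.37,"rx":0,"ry":0,"rz":0},
  {"dx":0,"dy":0,"dz":-0.06,"rx":0,"ry":0,"rz":0},
  {"dx":0,"dy":0,"dz":-0.04,"rx":0,"ry":0,"rz":0},
  {"dx":0,"dy":0,"dz":-0.03,"rx":0,"ry":0,"rz":0},
  {"dx":0,"dy":0,"dz":-0.03,"rx":0,"ry":0,"rz":0},
  {"dx":0,"dy":0,"dz":0,"rx":0,"ry":0,"rz":0},
  {"dx":0,"dy":0,"dz":0,"rx":0,"ry":0,"rz":0},
  {"dx":0,"dy":0,"dz":0,"rx":0,"ry":0,"rz":0},
  {"dx":0,"dy":0,"dz":0,"rx":0,"ry":0,"rz":0},
])

```text
t: 34.35
tcp_pos: [0.6142, -0.2228, 0.0087]
tool_rot: [0.798, 0.602, 0.0, 0.0]
force: [-1.6, -0.4, -0.5]
finger_gap: 0.386
gripper_force: 40.6
```

move_arm([
  {"dx":0,"dy":0,"dz":-0.02,"rx":0,"ry":0,"rz":0},
  {"dx":0,"dy":0,"dz":0,"rx":0,"ry":0,"rz":0},
  {"dx":0,"dy":0,"dz":0,"rx":0,"ry":0,"rz":0},
  {"dx":0,"dy":0,"dz":0,"rx":0,"ry":0,"rz":0},
  {"dx":0,"dy":0,"dz":0.4,"rx":0,"ry":0,"rz":0},
  {"dx":0,"dy":0,"dz":1,"rx":0,"ry":0,"rz":0},
  {"dx":0,"dy":0,"dz":1,"rx":0,"ry":0,"rz":0},
  {"dx":0,"dy":0,"dz":1,"rx":0,"ry":0,"rz":0},
  {"dx":0,"dy":0,"dz":1,"rx":0,"ry":0,"rz":0},
  {"dx":-0.9,"dy":0.8,"dz":1,"rx":0,"ry":0,"rz":0},
], claw=100)

```text
t: 35.6
tcp_pos: [0.5932, -0.2042, 0.1449]
tool_rot: [0.799, 0.602, 0.001, 0.002]
force: [0.4, 0.3, -0.1]
finger_gap: 0.998
gripper_force: 0.0
```

move_arm([
  {"dx":-0.9,"dy":0.8,"dz":1,"rx":0,"ry":0,"rz":0},
  {"dx":-0.9,"dy":0.8,"dz":1,"rx":0,"ry":0,"rz":0},
  {"dx":-0.9,"dy":0.8,"dz":1,"rx":0,"ry":0,"rz":0},
  {"dx":-0.9,"dy":0.8,"dz":1,"rx":0,"ry":0,"rz":0},
  {"dx":-0.9,"dy":0.8,"dz":0,"rx":0,"ry":0,"rz":0},
  {"dx":0,"dy":0,"dz":0,"rx":0,"ry":0,"rz":0},
  {"dx":0,"dy":0,"dz":0,"rx":0,"ry":0,"rz":0},
  {"dx":0,"dy":0,"dz":0,"rx":0,"ry":0,"rz":0},
  {"dx":0,"dy":0,"dz":0,"rx":0,"ry":0,"rz":0},
  {"dx":0,"dy":0,"dz":0,"rx":0,"ry":0,"rz":0},
])

```text
t: 36.85
tcp_pos: [0.4793, -0.103, 0.2427]
tool_rot: [0.799, 0.602, -0.0, -0.0]
force: [-0.5, -0.2, 0.2]
finger_gap: 0.998
gripper_force: 0.0
```

```bash
python3 - <<'E'
from h import *
import pickle
im,m=snap("wrist");pickle.dump((im,m),open("w6.pkl","wb"));im2,m2=snap("top")
cv2.imwrite("pics/t6.png",np.vstack([im2[180:330,60:560],cv2.resize(im,(500,375))])[:,:,::-1])
h=cv2.cvtColor(im,cv2.COLOR_RGB2HSV)
k=cv2.morphologyEx(cv2.inRange(h,(8,50,170),(24,200,255)),cv2.MORPH_CLOSE,np.ones((7,7)))
for b in blobs(k,2000):
    print(np.round(cen(b)),cv2.contourArea(b),cv2.boundingRect(b),rect(m,cv2.convexHull(b),.004),np.round(plane(m,cen(b),.004)[:2]*1e3,1))
E
```

```text
[313.  89.] 16891.0 (264, 0, 100, 184) [498.8 -12.4 165.7  90.   73.6] [500.9  -5.5]
[469. 263.] 3334.0 (434, 232, 69, 63) [ 613.1 -223.6   74.1   72.1  -16. ] [ 613.6 -223.1]
```

View pics/t6.png

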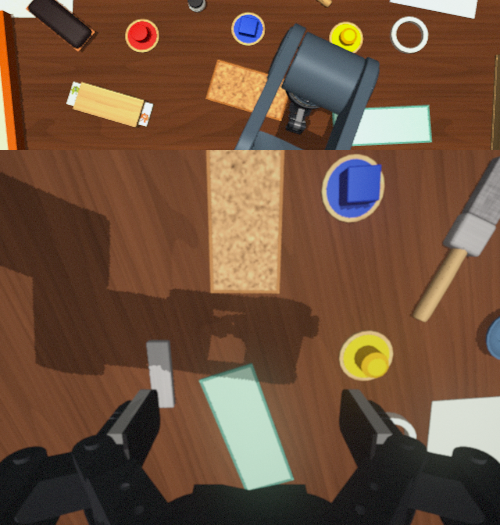

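The picture shows yellow centred on its coaster and the board now clear on the panel. The cork mat's near end is in the wrist view, and its angle is 73.6°. Next I look closely at the board.

move_arm([
  {"dx":-0.07,"dy":0.94,"dz":0,"rx":0,"ry":0,"rz":0},
  {"dx":-0.07,"dy":0.94,"dz":0,"rx":0,"ry":0,"rz":0},
  {"dx":-0.07,"dy":0.94,"dz":0,"rx":0,"ry":0,"rz":0},
  {"dx":-0.07,"dy":0.94,"dz":0,"rx":0,"ry":0,"rz":0},
  {"dx":-0.07,"dy":0.94,"dz":0,"rx":0,"ry":0,"rz":0},
  {"dx":-0.07,"dy":0.94,"dz":0,"rx":0,"ry":0,"rz":0},
  {"dx":-0.07,"dy":0.94,"dz":0,"rx":0,"ry":0,"rz":0},
  {"dx":-0.07,"dy":0.94,"dz":0,"rx":0,"ry":0,"rz":0},
  {"dx":-0.07,"dy":0.94,"dz":0,"rx":0,"ry":0,"rz":0},
  {"dx":-0.07,"dy":0.94,"dz":0,"rx":0,"ry":0,"rz":0},
])

```text
t: 38.2
tcp_pos: [0.4616, 0.1331, 0.2429]
tool_rot: [0.798, 0.602, 0.0, 0.0]
force: [-0.5, -0.7, -0.8]
finger_gap: 1.001
gripper_force: 0.0
```

move_arm([
  {"dx":-0.07,"dy":0.94,"dz":0,"rx":0,"ry":0,"rz":0},
  {"dx":-0.07,"dy":0.94,"dz":0,"rx":0,"ry":0,"rz":0},
  {"dx":-0.07,"dy":0.94,"dz":0,"rx":0,"ry":0,"rz":0},
  {"dx":-0.07,"dy":0.94,"dz":0,"rx":0,"ry":0,"rz":0},
  {"dx":0,"dy":0,"dz":0,"rx":0,"ry":0,"rz":0},
  {"dx":0,"dy":0,"dz":0,"rx":0,"ry":0,"rz":0},
  {"dx":0,"dy":0,"dz":0,"rx":0,"ry":0,"rz":0},
  {"dx":0,"dy":0,"dz":0,"rx":0,"ry":0,"rz":0},
  {"dx":0,"dy":0,"dz":0,"rx":0,"ry":0,"rz":0},
  {"dx":0,"dy":0,"dz":0,"rx":0,"ry":0,"rz":0},
])

```text
t: 39.45
tcp_pos: [0.4546, 0.2261, 0.243]
tool_rot: [0.799, 0.602, -0.0, 0.0]
force: [-1.3, -0.4, -0.2]
finger_gap: 0.999
gripper_force: 0.0
```

```bash
python3 - <<'E'
from h import *
import pickle
im,m=snap("wrist");pickle.dump((im,m),open("w7.pkl","wb"))
h=cv2.cvtColor(im,cv2.COLOR_RGB2HSV)
k=cv2.inRange(h,(14,60,130),(24,135,255));k[250:]=0;k=cv2.morphologyEx(k,cv2.MORPH_OPEN,np.ones((7,7)))
for b in blobs(k,2000): print('board',np.round(cen(b)),cv2.contourArea(b),cv2.boundingRect(b),rect(m,b,.03))
k2=cv2.inRange(h,(0,0,195),(60,59,255));k2[250:]=0
for b in blobs(k2,100): print('panel',np.round(cen(b)),cv2.contourArea(b),cv2.boundingRect(b),rect(m,b,.012))
cv2.imwrite("pics/w7.png",np.hstack([im[:260,200:440],cv2.cvtColor(k[:260,200:440],cv2.COLOR_GRAY2RGB),cv2.cvtColor(k2[:260,200:440],cv2.COLOR_GRAY2RGB)])[:,:,::-1])
E
```

```text
board [314. 124.] 10174.5 (279, 47, 70, 158) [466.7 287.8 139.5  61.1  73.8]
panel [626. 181.] 951.5 (608, 153, 32, 56) [760.1 150.1  47.   34.7 -68.3]
panel [312.  36.] 903.0 (288, 25, 55, 24) [490.2 365.9  48.9  18.9 -17.1]
panel [329. 210.] 140.5 (318, 205, 21, 11) [458.2 207.2  20.6  10.5 -16. ]
```

View pics/w7.png

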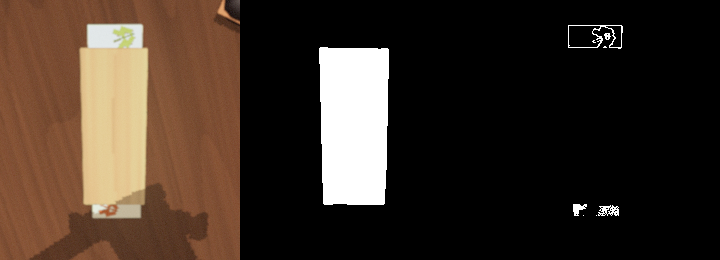

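The crop shows the board as a clean rectangle with panel ends at both sides of it. Its centre is (466.7, 287.8) mm at 73.8°.

move_arm([
  {"dx":0.16,"dy":0.82,"dz":0,"rx":0,"ry":0,"rz":0},
  {"dx":0.16,"dy":0.82,"dz":-1,"rx":0,"ry":0,"rz":0},
  {"dx":0.16,"dy":0.82,"dz":-1,"rx":0,"ry":0,"rz":0},
  {"dx":0,"dy":0,"dz":-1,"rx":0,"ry":0,"rz":0},
  {"dx":0,"dy":0,"dz":-1,"rx":0,"ry":0,"rz":0},
  {"dx":0,"dy":0,"dz":-1,"rx":0,"ry":0,"rz":0},
  {"dx":0,"dy":0,"dz":-1,"rx":0,"ry":0,"rz":0},
  {"dx":0,"dy":0,"dz":-1,"rx":0,"ry":0,"rz":0},
  {"dx":0,"dy":0,"dz":0,"rx":0,"ry":0,"rz":0},
  {"dx":0,"dy":0,"dz":0,"rx":0,"ry":0,"rz":0},
])

```text
t: 40.75
tcp_pos: [0.4672, 0.2888, 0.0684]
tool_rot: [0.798, 0.602, 0.001, 0.0]
force: [0.6, 1.0, -0.5]
finger_gap: 1.0
gripper_force: 0.0
```

move_arm([
  {"dx":-0.02,"dy":-0.03,"dz":-0.8,"rx":0,"ry":0,"rz":0},
  {"dx":0,"dy":0,"dz":-0.8,"rx":0,"ry":0,"rz":0},
  {"dx":0,"dy":0,"dz":-0.5,"rx":0,"ry":0,"rz":0},
  {"dx":0,"dy":0,"dz":-0.34,"rx":0,"ry":0,"rz":0},
  {"dx":0,"dy":0,"dz":0,"rx":0,"ry":0,"rz":0},
  {"dx":0,"dy":0,"dz":0,"rx":0,"ry":0,"rz":0},
  {"dx":0,"dy":0,"dz":0,"rx":0,"ry":0,"rz":0},
  {"dx":0,"dy":0,"dz":0,"rx":0,"ry":0,"rz":0},
  {"dx":0,"dy":0,"dz":0,"rx":0,"ry":0,"rz":0},
  {"dx":0,"dy":0,"dz":0,"rx":0,"ry":0,"rz":0},
])

```text
t: 42.0
tcp_pos: [0.4661, 0.2871, 0.007]
tool_rot: [0.798, 0.602, 0.0, 0.0]
force: [0.6, 0.2, -0.2]
finger_gap: 0.993
gripper_force: 0.0
```

move_arm([
  {"dx":0,"dy":0,"dz":0,"rx":0,"ry":0,"rz":0},
  {"dx":0,"dy":0,"dz":0,"rx":0,"ry":0,"rz":0},
  {"dx":0,"dy":0,"dz":0,"rx":0,"ry":0,"rz":0},
  {"dx":0,"dy":0,"dz":0,"rx":0,"ry":0,"rz":0},
  {"dx":0,"dy":0,"dz":0,"rx":0,"ry":0,"rz":0},
  {"dx":0,"dy":0,"dz":0,"rx":0,"ry":0,"rz":0},
  {"dx":0,"dy":0,"dz":0,"rx":0,"ry":0,"rz":0},
  {"dx":0,"dy":0,"dz":0,"rx":0,"ry":0,"rz":0},
  {"dx":0,"dy":0,"dz":0,"rx":0,"ry":0,"rz":0},
  {"dx":0,"dy":0,"dz":0,"rx":0,"ry":0,"rz":0},
], claw=0, newtons=40)

```text
t: 43.25
tcp_pos: [0.4667, 0.2875, 0.0085]
tool_rot: [0.799, 0.602, 0.001, 0.0]
force: [-0.4, 1.0, 10.1]
finger_gap: -0.005
gripper_force: 5.1
```

```bash
python3 - <<'E'
from h import *
print(sensors.sense())
im,m=snap("wrist");a=snap("scene")[0]
cv2.imwrite("pics/w8.png",np.hstack([cv2.resize(im,(400,300)),cv2.resize(a[280:480,360:627],(400,300))])[:,:,::-1])
E
```

```text
{'t': 43.25, 'q': array([3.48069125e-01, 7.36971822e-01, 1.76833713e+00, 4.61601700e-04,
       6.34239743e-01, 6.26514150e-01]), 'qd': array([ 1.05744062e-03,  2.03777145e-04,  7.77229202e-04,  1.77833134e-03,
        2.02759912e-03, -2.15090643e-05]), 'tau': array([-5.53242937e-01, -3.79550707e+01, -7.33612642e+00, -1.33340321e-01,
       -3.96449044e-01, -1.34230035e-03]), 'tcp_pos': array([0.46671577, 0.2875176 , 0.00847134]), 'tool_rot': array([7.98503840e-01, 6.01988833e-01, 1.01712707e-03, 1.69251634e-04]), 'force': array([-0.38195674,  0.99628485, 10.09740882]), 'ft_torque': array([ 0.0717958 ,  0.2770535 , -0.00367008]), 'gripper_force': 5.113493972930883, 'finger_gap': -0.004848850512465111}
```

View pics/w8.png

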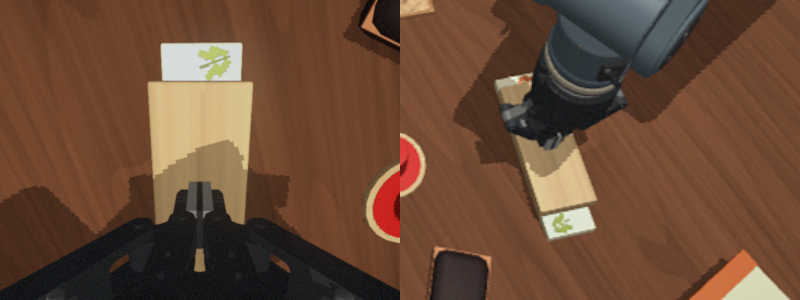

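The picture shows the fingers fully shut, with their tips on or over the board's top at wrist pixel (320,296). They passed above the board instead of beside it. I check where the tips really are against the reported TCP.

```bash
python3 - <<'E'
from h import *
m=cams.camera_model("wrist");E=np.array(m['extrinsics']);t=sensors.sense()['tcp_pos']
for dz in(-.0,.01,.0187,.025,.03,.04):
    v=E@np.r_[t+[0,0,dz],1];print(dz,np.round([m['fx']*v[0]/v[2]+m['cx'],m['fy']*v[1]/v[2]+m['cy']],1))
s=cams.camera_model("scene")
for dz in(0,.01,.0187,.025,.03):
    v=np.array(s['extrinsics'])@np.r_[t+[0,0,dz],1];print('scene',dz,np.round([s['fx']*v[0]/v[2]+s['cx'],s['fy']*v[1]/v[2]+s['cy']],1))
E
```

```text
-0.0 [320.2 288.4]
0.01 [320.3 298.1]
0.0187 [320.4 307.5]
0.025 [320.5 314.9]
0.03 [320.5 321.2]
0.04 [320.7 335.1]
scene 0 [456.  378.5]
scene 0.01 [457.1 376.1]
scene 0.0187 [458. 374.]
scene 0.025 [458.7 372.5]
scene 0.03 [459.3 371.2]
```

move_arm([
  {"dx":0,"dy":0,"dz":0.5,"rx":0,"ry":0,"rz":0},
  {"dx":0,"dy":0,"dz":0.5,"rx":0,"ry":0,"rz":0},
  {"dx":0,"dy":0,"dz":0,"rx":0,"ry":0,"rz":0},
  {"dx":0,"dy":0,"dz":0,"rx":0,"ry":0,"rz":0},
  {"dx":0,"dy":0,"dz":0,"rx":0,"ry":0,"rz":0},
  {"dx":0,"dy":0,"dz":0,"rx":0,"ry":0,"rz":0},
  {"dx":0,"dy":0,"dz":0,"rx":0,"ry":0,"rz":0},
  {"dx":0,"dy":0,"dz":0,"rx":0,"ry":0,"rz":0},
  {"dx":0,"dy":0,"dz":0,"rx":0,"ry":0,"rz":0},
  {"dx":0,"dy":0,"dz":0,"rx":0,"ry":0,"rz":0},
], claw=100)

```text
t: 44.6
tcp_pos: [0.4661, 0.2871, 0.032]
tool_rot: [0.798, 0.602, 0.0, -0.0]
force: [-1.1, -0.3, 0.3]
finger_gap: 0.995
gripper_force: 0.0
```

```bash
cat > far.py <<'E'
from h import *
import sys
z=float(sys.argv[1]);im,m=snap("wrist");print(sensors.sense()['tcp_pos'],sensors.sense()['force'])
h=cv2.cvtColor(im,cv2.COLOR_RGB2HSV)
k=cv2.inRange(h,(14,60,90),(24,135,255));k[260:]=0;k=cv2.morphologyEx(k,cv2.MORPH_OPEN,np.ones((7,7)))
b=blobs(k,2000)[0].reshape(-1,2);P=np.array([plane(m,p,z)[:2] for p in b])*1e3
a=np.radians(73.8);u=np.array([np.cos(a),np.sin(a)]);v=np.array([-u[1],u[0]])
U=P@u;W=P@v;far=np.percentile(U,98)
r=(U>far-4)&(abs(W-W.mean())<22);e=np.polyfit(W[r],U[r],1);print('far end U at mid',np.polyval(e,W.mean()),'edge tilt deg',np.degrees(e[0]))
for s in(-1,1):
    q=(U<far-8)&(U>far-55)&(np.sign(W-W.mean())==s);e=np.polyfit(U[q],W[q],1);print('side',s,'W',np.median(W[q]),'tilt',np.degrees(e[0]))
c=np.array([466.7,287.8]);print('expected far U',c@u+70,'W',c@v, 'tcp U,W',sensors.sense()['tcp_pos'][:2]@u*1e3,sensors.sense()['tcp_pos'][:2]@v*1e3)
E
python3 far.py .03
```

```text
[0.46608058 0.28705681 0.03195952] [-0.21597896  0.06769383  0.54953853]
far end U at mid 476.1441326332531 edge tilt deg -0.1195271662446751
side -1 W -397.4226062065748 tilt 0.07676170931143325
side 1 W -337.8984237747705 tilt 0.10769757864985922
expected far U 476.5776719263325 W -367.8754227873391 tcp U,W 405.69118172017636 -367.4879437779888
```

move_arm([
  {"dx":0.01,"dy":0.01,"dz":-0.6,"rx":0,"ry":0,"rz":0},
  {"dx":0,"dy":0,"dz":-0.6,"rx":0,"ry":0,"rz":0},
  {"dx":0,"dy":0,"dz":-0.4,"rx":0,"ry":0,"rz":0},
  {"dx":0,"dy":0,"dz":-0.18,"rx":0,"ry":0,"rz":0},
  {"dx":0,"dy":0,"dz":0,"rx":0,"ry":0,"rz":0},
  {"dx":0,"dy":0,"dz":0,"rx":0,"ry":0,"rz":0},
  {"dx":0,"dy":0,"dz":0,"rx":0,"ry":0,"rz":0},
  {"dx":0,"dy":0,"dz":0,"rx":0,"ry":0,"rz":0},
  {"dx":0,"dy":0,"dz":0,"rx":0,"ry":0,"rz":0},
  {"dx":0,"dy":0,"dz":0,"rx":0,"ry":0,"rz":0},
])

```text
t: 45.9
tcp_pos: [0.4664, 0.2873, -0.0124]
tool_rot: [0.798, 0.602, 0.0, 0.0]
force: [0.3, -0.4, 0.1]
finger_gap: 1.0
gripper_force: 0.0
```

```bash
python3 - <<'E'
from h import *
im,m=snap("wrist");a=snap("scene")[0]
cv2.imwrite("pics/w9.png",np.hstack([cv2.resize(im,(400,300)),cv2.resize(a[280:480,360:627],(400,300))])[:,:,::-1])
E
```

```text
(no output)
```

View pics/w9.png

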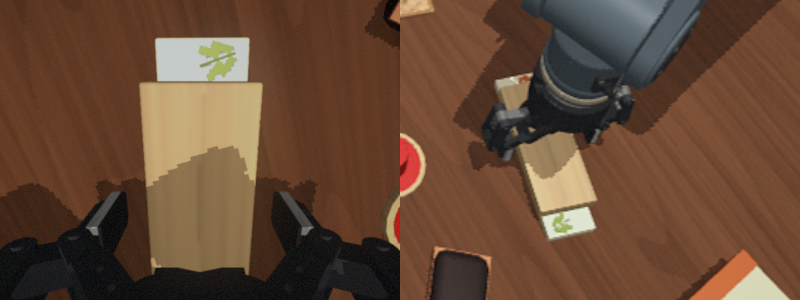

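The fingers now stand on both sides of the board, with no contact. I close the gripper.

move_arm([
  {"dx":0,"dy":0,"dz":0,"rx":0,"ry":0,"rz":0},
  {"dx":0,"dy":0,"dz":0,"rx":0,"ry":0,"rz":0},
  {"dx":0,"dy":0,"dz":0,"rx":0,"ry":0,"rz":0},
  {"dx":0,"dy":0,"dz":0,"rx":0,"ry":0,"rz":0},
  {"dx":0,"dy":0,"dz":0,"rx":0,"ry":0,"rz":0},
  {"dx":0,"dy":0,"dz":0,"rx":0,"ry":0,"rz":0},
  {"dx":0,"dy":0,"dz":0,"rx":0,"ry":0,"rz":0},
  {"dx":0,"dy":0,"dz":0,"rx":0,"ry":0,"rz":0},
  {"dx":0,"dy":0,"dz":0,"rx":0,"ry":0,"rz":0},
  {"dx":0,"dy":0,"dz":0,"rx":0,"ry":0,"rz":0},
], claw=0, newtons=40)

```text
t: 47.25
tcp_pos: [0.4664, 0.2873, -0.0123]
tool_rot: [0.798, 0.602, 0.0, 0.0]
force: [-0.7, -0.3, 5.3]
finger_gap: 0.692
gripper_force: 44.6
```

move_arm([
  {"dx":0,"dy":0,"dz":0.2,"rx":0,"ry":0,"rz":0},
  {"dx":0,"dy":0,"dz":0.6,"rx":0,"ry":0,"rz":0},
  {"dx":0,"dy":0,"dz":1,"rx":0,"ry":0,"rz":0},
  {"dx":0.11,"dy":-0.7,"dz":0.2,"rx":0,"ry":0,"rz":0},
  {"dx":0.11,"dy":-0.9,"dz":0,"rx":0,"ry":0,"rz":0},
  {"dx":0.11,"dy":-0.9,"dz":0,"rx":0,"ry":0,"rz":0},
  {"dx":0.11,"dy":-0.9,"dz":0,"rx":0,"ry":0,"rz":0},
  {"dx":0.11,"dy":-0.9,"dz":0,"rx":0,"ry":0,"rz":0},
  {"dx":0.11,"dy":-0.9,"dz":0,"rx":0,"ry":0,"rz":0},
  {"dx":0.11,"dy":-0.9,"dz":0,"rx":0,"ry":0,"rz":0},
])

```text
t: 48.5
tcp_pos: [0.4852, 0.1329, 0.0372]
tool_rot: [0.799, 0.602, -0.0, -0.0]
force: [0.6, -0.2, -1.4]
finger_gap: 0.692
gripper_force: 44.0
```

move_arm([
  {"dx":0.11,"dy":-0.9,"dz":0,"rx":0,"ry":0,"rz":0},
  {"dx":0.11,"dy":-0.9,"dz":0,"rx":0,"ry":0,"rz":0},
  {"dx":0.11,"dy":-0.9,"dz":0,"rx":0,"ry":0,"rz":0},
  {"dx":0.11,"dy":-0.9,"dz":0,"rx":0,"ry":0,"rz":0},
  {"dx":0.11,"dy":-0.9,"dz":0,"rx":0,"ry":0,"rz":0},
  {"dx":0.11,"dy":-0.8,"dz":0,"rx":0,"ry":0,"rz":0},
  {"dx":0,"dy":0,"dz":0,"rx":0,"ry":0,"rz":0},
  {"dx":0,"dy":0,"dz":0,"rx":0,"ry":0,"rz":0},
  {"dx":0,"dy":0,"dz":0,"rx":0,"ry":0,"rz":0},
  {"dx":0,"dy":0,"dz":0,"rx":0,"ry":0,"rz":0},
])

```text
t: 49.75
tcp_pos: [0.5018, 0.0029, 0.0375]
tool_rot: [0.798, 0.602, -0.0, -0.0]
force: [0.9, 0.1, -1.9]
finger_gap: 0.694
gripper_force: 43.9
```

```bash
python3 far.py .0797; python3 - <<'E'
from h import *
im,m=snap("wrist")
cv2.imwrite("pics/w10.png",im[:,:,::-1])
im,m=snap("top");h=cv2.cvtColor(im,cv2.COLOR_RGB2HSV)
k=cv2.inRange(h,(0,0,170),(60,255,255));o=0*k;o[240:330,100:240]=k[240:330,100:240]
b=blobs(cv2.morphologyEx(o,cv2.MORPH_CLOSE,np.ones((5,5))))[0];print('panel',cv2.contourArea(b),rect(m,b,.012))
E
```

```text
[0.50192189 0.00287395 0.0374677 ] [ 0.13471722  0.6605664  -1.97327501]
far end U at mid 213.3989862714607 edge tilt deg -0.4643196386916913
side -1 W -509.95312876987805 tilt -30.441850739723723
side 1 W -450.96005188794413 tilt 29.672195441228148
expected far U 476.5776719263325 W -367.8754227873391 tcp U,W 142.79158165849609 -481.1906093582065Traceback (most recent call last):
  File "<stdin>", line 6, in <module>
IndexError: list index out of range
```

View pics/w10.png

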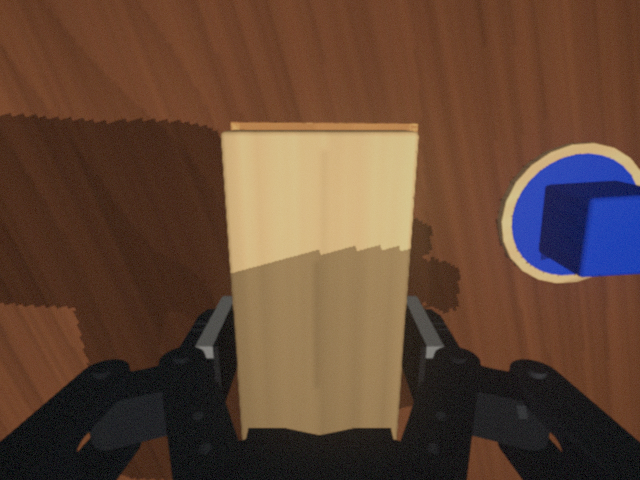

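The picture shows the board held level over the cork mat. The mat's far edge peeks out at row ~123, columns 231–417.

```bash
python3 - <<'E'
from h import *
m=cams.camera_model("wrist");t=sensors.sense()['tcp_pos'][:2]*1e3
a=np.radians(73.6);u=np.array([np.cos(a),np.sin(a)]);v=np.array([-u[1],u[0]])
L,R=[plane(m,p,.004)[:2]*1e3 for p in((231,123.5),(418,123.5))]
print('cork corners',L,R,'width',np.linalg.norm(R-L),'edge angle',np.degrees(np.arctan2(*(R-L)[::-1]))+90)
c=(L+R)/2-85*u;print('cork centre',c)
bl,br=[plane(m,p,.0797)[:2]*1e3 for p in((222,131.5),(418,131.5))]
bc=(bl+br)/2-70*u;print('board centre',bc,'width',np.linalg.norm(bl-br),'angle',np.degrees(np.arctan2(*(br-bl)[::-1]))+90,'tcp',t,'delta',c-bc)
E
```

```text
cork corners [480.34000488  83.05621007] [566.90658696  58.30695977] width 90.03498499833326 edge angle 74.04484992308456
cork centre [499.62427209 -10.86010292]
board centre [501.34382854   3.14831879] width 58.54852032268105 angle 74.04497498947227 tcp [501.99472014   2.69499391] delta [ -1.71955645 -14.0084217 ]
```

move_arm([
  {"dx":-0.03,"dy":-0.27,"dz":0,"rx":0,"ry":0,"rz":-0.01},
  {"dx":-0.03,"dy":-0.28,"dz":0,"rx":0,"ry":0,"rz":0},
  {"dx":0,"dy":0,"dz":-0.8,"rx":0,"ry":0,"rz":0},
  {"dx":0,"dy":0,"dz":-0.8,"rx":0,"ry":0,"rz":0},
  {"dx":0,"dy":0,"dz":-0.4,"rx":0,"ry":0,"rz":0},
  {"dx":0,"dy":0,"dz":-0.16,"rx":0,"ry":0,"rz":0},
  {"dx":0,"dy":0,"dz":-0.04,"rx":0,"ry":0,"rz":0},
  {"dx":0,"dy":0,"dz":-0.04,"rx":0,"ry":0,"rz":0},
  {"dx":0,"dy":0,"dz":0,"rx":0,"ry":0,"rz":0},
  {"dx":0,"dy":0,"dz":0,"rx":0,"ry":0,"rz":0},
])

```text
t: 51.15
tcp_pos: [0.5008, -0.0115, -0.0182]
tool_rot: [0.8, 0.6, 0.0, 0.0]
force: [-0.8, -0.4, -2.0]
finger_gap: 0.693
gripper_force: 43.9
```

move_arm([
  {"dx":-0.01,"dy":0.02,"dz":-0.03,"rx":0,"ry":0,"rz":0},
  {"dx":0,"dy":0,"dz":-0.03,"rx":0,"ry":0,"rz":0},
  {"dx":0,"dy":0,"dz":-0.02,"rx":0,"ry":0,"rz":0},
  {"dx":0,"dy":0,"dz":-0.01,"rx":0,"ry":0,"rz":0},
  {"dx":0,"dy":0,"dz":0,"rx":0,"ry":0,"rz":0},
  {"dx":0,"dy":0,"dz":0,"rx":0,"ry":0,"rz":0},
  {"dx":0,"dy":0,"dz":0,"rx":0,"ry":0,"rz":0},
  {"dx":0,"dy":0,"dz":0,"rx":0,"ry":0,"rz":0},
  {"dx":0,"dy":0,"dz":0,"rx":0,"ry":0,"rz":0},
  {"dx":0,"dy":0,"dz":0,"rx":0,"ry":0,"rz":0},
])

```text
t: 52.4
tcp_pos: [0.5003, -0.0109, -0.0203]
tool_rot: [0.8, 0.6, 0.0, 0.0]
force: [-1.5, 0.3, 5.9]
finger_gap: 0.69
gripper_force: 44.7
```

move_arm([
  {"dx":0,"dy":0,"dz":0,"rx":0,"ry":0,"rz":0},
  {"dx":0,"dy":0,"dz":0,"rx":0,"ry":0,"rz":0},
  {"dx":0,"dy":0,"dz":0,"rx":0,"ry":0,"rz":0},
  {"dx":0,"dy":0,"dz":0,"rx":0,"ry":0,"rz":0},
  {"dx":0,"dy":0,"dz":0.4,"rx":0,"ry":0,"rz":0},
  {"dx":0,"dy":0,"dz":1,"rx":0,"ry":0,"rz":0},
  {"dx":0,"dy":0,"dz":1,"rx":0,"ry":0,"rz":0},
  {"dx":0,"dy":0,"dz":1,"rx":0,"ry":0,"rz":0},
  {"dx":0,"dy":0,"dz":1,"rx":0,"ry":0,"rz":0},
  {"dx":0,"dy":0,"dz":1,"rx":0,"ry":0,"rz":0},
], claw=100)

```text
t: 53.65
tcp_pos: [0.5001, -0.0109, 0.1157]
tool_rot: [0.8, 0.6, 0.0, 0.0]
force: [0.8, 0.1, 0.4]
finger_gap: 0.998
gripper_force: 0.0
```

move_arm([
  {"dx":-0.19,"dy":1,"dz":0.55,"rx":0,"ry":0,"rz":0},
  {"dx":-0.19,"dy":1,"dz":0.55,"rx":0,"ry":0,"rz":0},
  {"dx":-0.19,"dy":1,"dz":0.55,"rx":0,"ry":0,"rz":0},
  {"dx":-0.19,"dy":1,"dz":0.55,"rx":0,"ry":0,"rz":0},
  {"dx":-0.19,"dy":1,"dz":0.55,"rx":0,"ry":0,"rz":0},
  {"dx":-0.19,"dy":1,"dz":0.55,"rx":0,"ry":0,"rz":0},
  {"dx":-0.19,"dy":1,"dz":0.55,"rx":0,"ry":0,"rz":0},
  {"dx":-0.19,"dy":1,"dz":0.55,"rx":0,"ry":0,"rz":0},
  {"dx":-0.19,"dy":1,"dz":0.55,"rx":0,"ry":0,"rz":0},
  {"dx":0,"dy":0,"dz":0,"rx":0,"ry":0,"rz":0},
])

```text
t: 54.9
tcp_pos: [0.4575, 0.2153, 0.2394]
tool_rot: [0.799, 0.601, 0.001, 0.001]
force: [0.0, 0.0, -0.8]
finger_gap: 0.998
gripper_force: 0.0
```

move_arm([
  {"dx":0,"dy":0,"dz":0,"rx":0,"ry":0,"rz":0},
  {"dx":0,"dy":0,"dz":0,"rx":0,"ry":0,"rz":0},
  {"dx":0,"dy":0,"dz":0,"rx":0,"ry":0,"rz":0},
  {"dx":0,"dy":0,"dz":0,"rx":0,"ry":0,"rz":0},
  {"dx":0,"dy":0,"dz":0,"rx":0,"ry":0,"rz":0},
  {"dx":0,"dy":0,"dz":0,"rx":0,"ry":0,"rz":0},
  {"dx":0,"dy":0,"dz":0,"rx":0,"ry":0,"rz":0},
  {"dx":0,"dy":0,"dz":0,"rx":0,"ry":0,"rz":0},
  {"dx":0,"dy":0,"dz":0,"rx":0,"ry":0,"rz":0},
  {"dx":0,"dy":0,"dz":0,"rx":0,"ry":0,"rz":0},
])

```text
t: 56.15
tcp_pos: [0.4576, 0.2141, 0.238]
tool_rot: [0.8, 0.6, 0.0, 0.0]
force: [0.2, -0.5, 0.3]
finger_gap: 1.001
gripper_force: 0.0
```

```bash
cat > pan.py <<'E'
from h import *
im,m=snap("wrist");im2,m2=snap("top");s,ms=snap("scene")
h=cv2.cvtColor(im,cv2.COLOR_RGB2HSV);hb=cv2.cvtColor(im,cv2.COLOR_RGB2LAB)
k=cv2.inRange(h,(0,0,140),(180,85,255));k[265:]=0;k=cv2.morphologyEx(k,cv2.MORPH_CLOSE,np.ones((15,15)))
for b in blobs(k,3000): print('panel',np.round(cen(b)),cv2.contourArea(b),cv2.boundingRect(b),rect(m,b,.012))
h2=cv2.cvtColor(im2,cv2.COLOR_RGB2HSV);print('cork/board px',h2[270,309],h2[258,285],h2[285,335])
for nm,I,M,(x0,x1,y0,y1) in(('top',im2,m2,(255,365,230,310)),('scene',s,ms,(305,395,205,305))):
    hh=cv2.cvtColor(I,cv2.COLOR_RGB2HSV);q=cv2.inRange(hh,(16,60,185),(25,122,255));o=0*q;o[y0:y1,x0:x1]=q[y0:y1,x0:x1]
    for b in blobs(cv2.morphologyEx(o,cv2.MORPH_OPEN,np.ones((3,3))),300): print('board on cork',nm,rect(M,b,.022))
cv2.imwrite("pics/p.png",np.vstack([np.hstack([cv2.resize(im,(400,300)),cv2.resize(s[190:310,270:430],(400,300))]),np.hstack([cv2.resize(im2[180:330,60:260],(400,300)),cv2.resize(im2[200:320,240:400],(400,300))])])[:,:,::-1])
E
python3 pan.py
```

```text
panel [308. 106.] 10640.0 (278, 8, 58, 202) [468.1 289.3 180.3  51.   74.4]
cork/board px [ 21 128 236] [ 21 128 237] [ 21 130 236]
board on cork scene [ 5.071e+02 -3.000e-01  1.596e+02  8.100e+01  7.370e+01]
```

View pics/p.png

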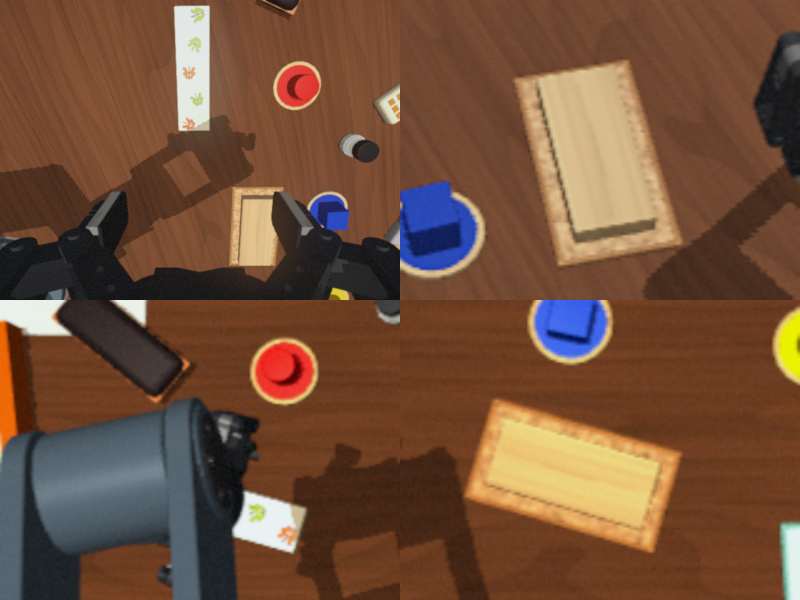

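The pictures show the board flat and centred on the cork, with the panel free and face up. The panel measures (468.1, 289.3) mm at 74.4°.

move_arm([
  {"dx":0.14,"dy":1,"dz":-0.5,"rx":0,"ry":0,"rz":0.02},
  {"dx":0.14,"dy":1,"dz":-0.5,"rx":0,"ry":0,"rz":0},
  {"dx":0.14,"dy":1,"dz":-1,"rx":0,"ry":0,"rz":0},
  {"dx":0,"dy":0,"dz":-1,"rx":0,"ry":0,"rz":0},
  {"dx":0,"dy":0,"dz":-1,"rx":0,"ry":0,"rz":0},
  {"dx":0,"dy":0,"dz":-1,"rx":0,"ry":0,"rz":0},
  {"dx":0,"dy":0,"dz":-1,"rx":0,"ry":0,"rz":0},
  {"dx":0,"dy":0,"dz":-1,"rx":0,"ry":0,"rz":0},
  {"dx":0,"dy":0,"dz":-1,"rx":0,"ry":0,"rz":0},
  {"dx":0,"dy":0,"dz":0,"rx":0,"ry":0,"rz":0},
], claw=77)

```text
t: 57.55
tcp_pos: [0.4668, 0.2885, 0.0364]
tool_rot: [0.797, 0.604, -0.002, -0.001]
force: [0.2, 0.4, 0.6]
finger_gap: 0.769
gripper_force: 0.0
```

move_arm([
  {"dx":0.03,"dy":0.03,"dz":-0.8,"rx":0,"ry":0,"rz":0},
  {"dx":0,"dy":0,"dz":-0.7,"rx":0,"ry":0,"rz":0},
  {"dx":0,"dy":0,"dz":-0.3,"rx":0,"ry":0,"rz":0},
  {"dx":0,"dy":0,"dz":-0.2,"rx":0,"ry":0,"rz":0},
  {"dx":0,"dy":0,"dz":-0.12,"rx":0,"ry":0,"rz":0},
  {"dx":0,"dy":0,"dz":-0.1,"rx":0,"ry":0,"rz":0},
  {"dx":0,"dy":0,"dz":-0.08,"rx":0,"ry":0,"rz":0},
  {"dx":0,"dy":0,"dz":0,"rx":0,"ry":0,"rz":0},
  {"dx":0,"dy":0,"dz":0,"rx":0,"ry":0,"rz":0},
  {"dx":0,"dy":0,"dz":0,"rx":0,"ry":0,"rz":0},
])

```text
t: 58.8
tcp_pos: [0.4689, 0.2898, -0.0194]
tool_rot: [0.797, 0.604, 0.0, 0.0]
force: [0.3, -0.7, 0.1]
finger_gap: 0.772
gripper_force: 0.0
```

move_arm([
  {"dx":-0.02,"dy":-0.02,"dz":-0.04,"rx":0,"ry":0,"rz":0},
  {"dx":0,"dy":0,"dz":-0.04,"rx":0,"ry":0,"rz":0},
  {"dx":0,"dy":0,"dz":-0.02,"rx":0,"ry":0,"rz":0},
  {"dx":0,"dy":0,"dz":0,"rx":0,"ry":0,"rz":0},
  {"dx":0,"dy":0,"dz":0,"rx":0,"ry":0,"rz":0},
  {"dx":0,"dy":0,"dz":0,"rx":0,"ry":0,"rz":0},
  {"dx":0,"dy":0,"dz":0,"rx":0,"ry":0,"rz":0},
  {"dx":0,"dy":0,"dz":0,"rx":0,"ry":0,"rz":0},
  {"dx":0,"dy":0,"dz":0,"rx":0,"ry":0,"rz":0},
  {"dx":0,"dy":0,"dz":0,"rx":0,"ry":0,"rz":0},
])

```text
t: 60.05
tcp_pos: [0.4684, 0.2893, -0.022]
tool_rot: [0.797, 0.604, 0.0, 0.0]
force: [-0.0, -0.2, 0.3]
finger_gap: 0.774
gripper_force: 0.0
```

move_arm([
  {"dx":0,"dy":0,"dz":0,"rx":0,"ry":0,"rz":0},
  {"dx":0,"dy":0,"dz":0,"rx":0,"ry":0,"rz":0},
  {"dx":0,"dy":0,"dz":0,"rx":0,"ry":0,"rz":0},
  {"dx":0,"dy":0,"dz":0,"rx":0,"ry":0,"rz":0},
  {"dx":0,"dy":0,"dz":0,"rx":0,"ry":0,"rz":0},
  {"dx":0,"dy":0,"dz":0,"rx":0,"ry":0,"rz":0},
  {"dx":0,"dy":0,"dz":0,"rx":0,"ry":0,"rz":0},
  {"dx":0,"dy":0,"dz":0,"rx":0,"ry":0,"rz":0},
  {"dx":0,"dy":0,"dz":0,"rx":0,"ry":0,"rz":0},
  {"dx":0,"dy":0,"dz":0,"rx":0,"ry":0,"rz":0},
], claw=0, newtons=40)

```text
t: 61.3
tcp_pos: [0.4684, 0.2894, -0.0217]
tool_rot: [0.797, 0.604, 0.0, 0.0]
force: [-0.7, -0.2, 4.9]
finger_gap: 0.574
gripper_force: 42.2
```

move_arm([
  {"dx":0,"dy":0,"dz":0.2,"rx":0,"ry":0,"rz":0},
  {"dx":0,"dy":0,"dz":0.6,"rx":0,"ry":0,"rz":0},
  {"dx":0,"dy":0,"dz":1,"rx":0,"ry":0,"rz":0},
  {"dx":0,"dy":-0.5,"dz":0.6,"rx":0,"ry":0,"rz":0},
  {"dx":-0.08,"dy":-0.95,"dz":0,"rx":0,"ry":0,"rz":0.03},
  {"dx":-0.08,"dy":-0.95,"dz":0,"rx":0,"ry":0,"rz":0.03},
  {"dx":-0.08,"dy":-0.95,"dz":0,"rx":0,"ry":0,"rz":0.03},
  {"dx":-0.08,"dy":-0.95,"dz":0,"rx":0,"ry":0,"rz":0.03},
  {"dx":-0.08,"dy":-0.95,"dz":0,"rx":0,"ry":0,"rz":0.03},
  {"dx":-0.08,"dy":-0.95,"dz":0,"rx":0,"ry":0,"rz":0.03},
])

```text
t: 62.55
tcp_pos: [0.456, 0.1329, 0.0384]
tool_rot: [0.767, 0.641, -0.0, 0.0]
force: [-0.3, 0.6, -2.1]
finger_gap: 0.565
gripper_force: 41.6
```

move_arm([
  {"dx":-0.08,"dy":-0.95,"dz":0,"rx":0,"ry":0,"rz":0.03},
  {"dx":-0.08,"dy":-0.95,"dz":0,"rx":0,"ry":0,"rz":0.03},
  {"dx":-0.08,"dy":-0.95,"dz":0,"rx":0,"ry":0,"rz":0.03},
  {"dx":-0.08,"dy":-0.95,"dz":0,"rx":0,"ry":0,"rz":0.03},
  {"dx":-0.08,"dy":-0.95,"dz":0,"rx":0,"ry":0,"rz":0.03},
  {"dx":-0.08,"dy":-0.95,"dz":0,"rx":0,"ry":0,"rz":0.03},
  {"dx":-0.08,"dy":-0.95,"dz":0,"rx":0,"ry":0,"rz":0.03},
  {"dx":-0.08,"dy":-0.95,"dz":0,"rx":0,"ry":0,"rz":0.03},
  {"dx":-0.08,"dy":-0.95,"dz":0,"rx":0,"ry":0,"rz":0.03},
  {"dx":-0.08,"dy":-0.95,"dz":0,"rx":0,"ry":0,"rz":0.03},
])

```text
t: 63.8
tcp_pos: [0.4358, -0.1045, 0.0384]
tool_rot: [0.715, 0.699, -0.0, 0.0]
force: [-0.3, -0.5, -1.1]
finger_gap: 0.572
gripper_force: 41.6
```

move_arm([
  {"dx":-0.08,"dy":-0.95,"dz":0,"rx":0,"ry":0,"rz":0.03},
  {"dx":-0.08,"dy":-0.95,"dz":0,"rx":0,"ry":0,"rz":0.03},
  {"dx":-0.08,"dy":-0.95,"dz":0,"rx":0,"ry":0,"rz":0.03},
  {"dx":-0.08,"dy":-0.95,"dz":0,"rx":0,"ry":0,"rz":0.03},
  {"dx":-0.08,"dy":-0.95,"dz":0,"rx":0,"ry":0,"rz":0.01},
  {"dx":-0.08,"dy":-0.95,"dz":0,"rx":0,"ry":0,"rz":0},
  {"dx":0,"dy":0,"dz":0,"rx":0,"ry":0,"rz":0},
  {"dx":0,"dy":0,"dz":0,"rx":0,"ry":0,"rz":0},
  {"dx":0,"dy":0,"dz":0,"rx":0,"ry":0,"rz":0},
  {"dx":0,"dy":0,"dz":0,"rx":0,"ry":0,"rz":0},
])

```text
t: 65.05
tcp_pos: [0.4242, -0.2448, 0.038]
tool_rot: [0.69, 0.724, 0.0, -0.0]
force: [-0.1, -0.4, -0.5]
finger_gap: 0.574
gripper_force: 41.6
```

```bash
python3 - <<'E'
from h import *
im,m=snap("wrist");s=sensors.sense();print(s['tcp_pos'],s['tool_rot'])
import pickle;pickle.dump((im,m,s['tcp_pos']),open("w11.pkl","wb"))
cv2.imwrite("pics/w11.png",im[:,:,::-1])
E
```

```text
[ 0.42430529 -0.24496246  0.03798457] [ 6.90307065e-01  7.23516489e-01  5.66647332e-06 -2.15547030e-04]
```

View pics/w11.png

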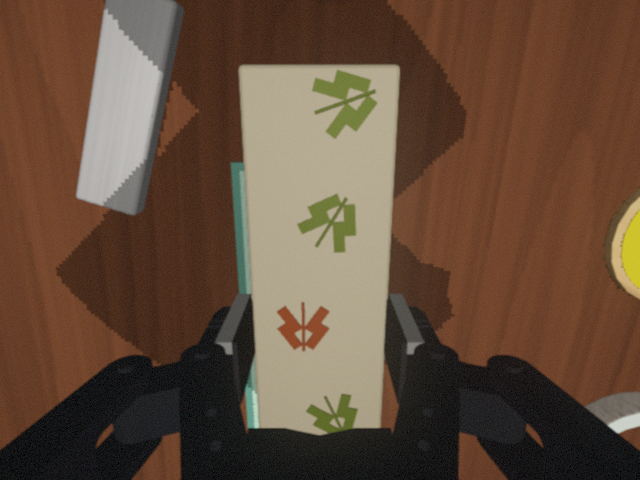

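The picture shows the panel held level, face up. Its far edge is at row 66, columns 240–400, and the mat's left corner shows at (232,163).

```bash
python3 - <<'E'
from h import *
import pickle
im,m,t=pickle.load(open("w11.pkl","rb"))
a=np.radians(92.6);u=np.array([np.cos(a),np.sin(a)]);v=np.array([-u[1],u[0]])
A,B=[plane(m,p,.004)[:2]*1e3 for p in((232,163),(246,425))];print('mat corner',A,'B',B,'angle',np.degrees(np.arctan2(*(A-B)[::-1])))
print('mat centre from corner',A-105*u-40*v)
L,R=[plane(m,p,.0717)[:2]*1e3 for p in((240.,66.5),(399.5,66.5))]
w=np.degrees(np.arctan2(*(R-L)[::-1]))+90;print('panel centre',(L+R)/2-90*u,'width',np.linalg.norm(R-L),'ang',w,'tcp',t*1e3)
im2,m2=snap("top")
for b in blobs(mask(im2,'green'),500): print(np.round(cen(b)),rect(m2,b,.004))
E
```

```text
mat corner [ 377.97982014 -194.30480028] B [ 383.69820862 -353.51179718] angle 92.0570624697622
mat centre from corner [ 422.70175669 -297.38219058]
panel centre [ 423.82829094 -245.56966608] width 48.7147317903228 ang 92.65866433546445 tcp [ 424.30528607 -244.96245746   37.98457219]
[591. 395.] [ 1.904e+02 -6.136e+02  2.571e+02  2.084e+02 -1.000e-01]
[589. 286.] [ 463.9 -619.4  192.2   28.1   -5.6]
```

move_arm([
  {"dx":-0.04,"dy":-0.68,"dz":0,"rx":0,"ry":0,"rz":0},
  {"dx":0,"dy":-0.68,"dz":0,"rx":0,"ry":0,"rz":0},
  {"dx":0,"dy":-0.7,"dz":0,"rx":0,"ry":0,"rz":0},
  {"dx":0,"dy":0,"dz":-0.8,"rx":0,"ry":0,"rz":0},
  {"dx":0,"dy":0,"dz":-0.7,"rx":0,"ry":0,"rz":0},
  {"dx":0,"dy":0,"dz":-0.3,"rx":0,"ry":0,"rz":0},
  {"dx":0,"dy":0,"dz":-0.2,"rx":0,"ry":0,"rz":0},
  {"dx":0,"dy":0,"dz":-0.1,"rx":0,"ry":0,"rz":0},
  {"dx":0,"dy":0,"dz":0,"rx":0,"ry":0,"rz":0},
  {"dx":0,"dy":0,"dz":0,"rx":0,"ry":0,"rz":0},
])

```text
t: 66.4
tcp_pos: [0.4236, -0.2974, -0.0141]
tool_rot: [0.691, 0.723, -0.0, 0.0]
force: [-0.2, 0.3, -1.7]
finger_gap: 0.568
gripper_force: 41.6
```

move_arm([
  {"dx":0,"dy":0.03,"dz":-0.03,"rx":0,"ry":0,"rz":0},
  {"dx":0,"dy":0,"dz":-0.03,"rx":0,"ry":0,"rz":0},
  {"dx":0,"dy":0,"dz":-0.03,"rx":0,"ry":0,"rz":0},
  {"dx":0,"dy":0,"dz":-0.03,"rx":0,"ry":0,"rz":0},
  {"dx":0,"dy":0,"dz":-0.03,"rx":0,"ry":0,"rz":0},
  {"dx":0,"dy":0,"dz":0,"rx":0,"ry":0,"rz":0},
  {"dx":0,"dy":0,"dz":0,"rx":0,"ry":0,"rz":0},
  {"dx":0,"dy":0,"dz":0,"rx":0,"ry":0,"rz":0},
  {"dx":0,"dy":0,"dz":0,"rx":0,"ry":0,"rz":0},
  {"dx":0,"dy":0,"dz":0,"rx":0,"ry":0,"rz":0},
])

```text
t: 67.65
tcp_pos: [0.4233, -0.2965, -0.0177]
tool_rot: [0.691, 0.723, -0.0, 0.0]
force: [-1.0, 0.7, 5.2]
finger_gap: 0.569
gripper_force: 42.3
```

move_arm([
  {"dx":0,"dy":0,"dz":0,"rx":0,"ry":0,"rz":0},
  {"dx":0,"dy":0,"dz":0,"rx":0,"ry":0,"rz":0},
  {"dx":0,"dy":0,"dz":0,"rx":0,"ry":0,"rz":0},
  {"dx":0,"dy":0,"dz":0,"rx":0,"ry":0,"rz":0},
  {"dx":0,"dy":0,"dz":0.4,"rx":0,"ry":0,"rz":0},
  {"dx":0,"dy":0,"dz":1,"rx":0,"ry":0,"rz":0},
  {"dx":0,"dy":0,"dz":1,"rx":0,"ry":0,"rz":0},
  {"dx":0,"dy":0,"dz":1,"rx":0,"ry":0,"rz":0},
  {"dx":0,"dy":0,"dz":1,"rx":0,"ry":0,"rz":0},
  {"dx":0,"dy":0,"dz":1,"rx":0,"ry":0,"rz":0},
], claw=100)

```text
t: 68.9
tcp_pos: [0.4232, -0.2963, 0.1182]
tool_rot: [0.691, 0.723, -0.0, 0.0]
force: [0.1, 0.2, -0.2]
finger_gap: 0.998
gripper_force: 0.0
```

move_arm([
  {"dx":0.1,"dy":1,"dz":0.5,"rx":0,"ry":0,"rz":0},
  {"dx":0.1,"dy":1,"dz":0.5,"rx":0,"ry":0,"rz":0},
  {"dx":0.1,"dy":1,"dz":0.5,"rx":0,"ry":0,"rz":0},
  {"dx":0.1,"dy":1,"dz":0.5,"rx":0,"ry":0,"rz":0},
  {"dx":0.1,"dy":1,"dz":0.5,"rx":0,"ry":0,"rz":0},
  {"dx":0.1,"dy":1,"dz":0.5,"rx":0,"ry":0,"rz":0},
  {"dx":0.1,"dy":1,"dz":0.5,"rx":0,"ry":0,"rz":0},
  {"dx":0.1,"dy":1,"dz":0.5,"rx":0,"ry":0,"rz":0},
  {"dx":0.1,"dy":1,"dz":0.5,"rx":0,"ry":0,"rz":0},
  {"dx":0.1,"dy":1,"dz":0.5,"rx":0,"ry":0,"rz":0},
])

```text
t: 70.15
tcp_pos: [0.4479, -0.0454, 0.2427]
tool_rot: [0.691, 0.723, 0.0, 0.0]
force: [0.0, -0.4, 1.2]
finger_gap: 0.997
gripper_force: 0.0
```

move_arm([
  {"dx":0,"dy":1,"dz":0,"rx":0,"ry":0,"rz":0},
  {"dx":0,"dy":1,"dz":0,"rx":0,"ry":0,"rz":0},
  {"dx":0,"dy":1,"dz":0,"rx":0,"ry":0,"rz":0},
  {"dx":0,"dy":1,"dz":0,"rx":0,"ry":0,"rz":0},
  {"dx":0,"dy":1,"dz":0,"rx":0,"ry":0,"rz":0},
  {"dx":0,"dy":1,"dz":0,"rx":0,"ry":0,"rz":0},
  {"dx":0,"dy":1,"dz":0,"rx":0,"ry":0,"rz":0},
  {"dx":0,"dy":1,"dz":0,"rx":0,"ry":0,"rz":0},
  {"dx":0,"dy":1,"dz":0,"rx":0,"ry":0,"rz":0},
  {"dx":0,"dy":0.5,"dz":0,"rx":0,"ry":0,"rz":0},
])

```text
t: 71.4
tcp_pos: [0.4479, 0.192, 0.2422]
tool_rot: [0.69, 0.724, 0.0, 0.0]
force: [0.1, -0.2, 0.0]
finger_gap: 0.998
gripper_force: 0.0
```

```bash
python3 - <<'E'
from h import *
s=sensors.sense();print(s['t'],s['tcp_pos'],s['force'])
im,m=snap("top");sc,_=snap("scene")
h=cv2.cvtColor(im,cv2.COLOR_RGB2HSV)
o=np.zeros(h.shape[:2],np.uint8);q=cv2.inRange(h,(68,18,60),(100,255,255));o[275:335,380:505]=q[275:335,380:505]
b=max(blobs(o,50),key=cv2.contourArea);print('mat',rect(m,cv2.convexHull(b),.004))
o[:]=0;q=cv2.bitwise_not(q);hull=cv2.convexHull(b);f=0*o;cv2.fillPoly(f,[hull],255);k=cv2.erode(q&f,np.ones((3,3)));k=cv2.dilate(k,np.ones((3,3)))
for c in blobs(k,300): print('panel',rect(m,c,.016))
cv2.imwrite("pics/end.png",np.vstack([cv2.resize(im[180:340,100:520],(787,300)),np.hstack([cv2.resize(sc[90:440,180:530],(300,300)),cv2.resize(im[270:340,380:510],(487,262),interpolation=cv2.INTER_CUBIC)[:262] if 0 else cv2.resize(im[270:340,380:510],(487,300))])])[:,:,::-1])
E
```

```text
71.4 [0.44785815 0.1919814  0.24217416] [ 0.0873317  -0.22498517  0.04357816]
mat [ 422.9 -296.9  210.5   79.5  -87.4]
panel [ 423.1 -291.6  190.9   67.7  -87.4]
```

View pics/end.png

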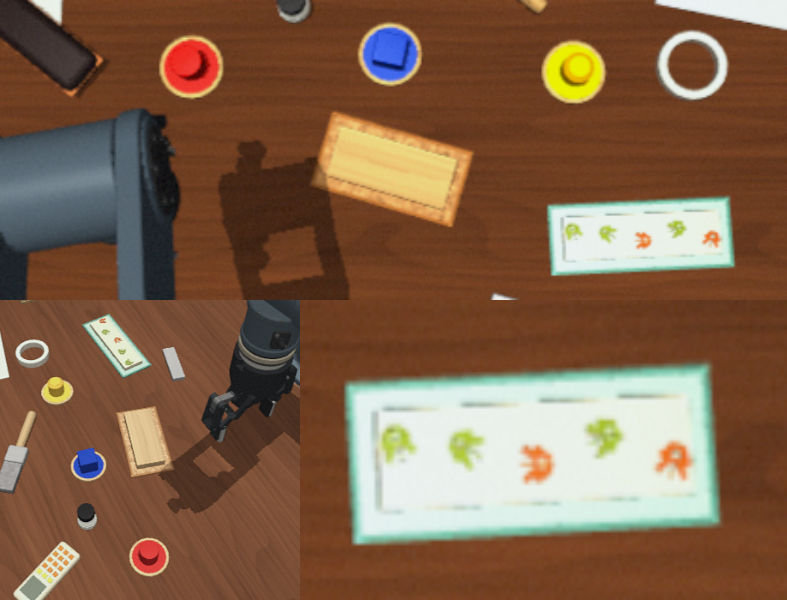

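The final picture shows all three weights upright on their own coasters, the board centred on the cork mat, and the panel face up and aligned on the green mat. The arm is clear of everything, so I hand the job in.

```bash
python3 -c "
from station import order
print(order.sign_off())"
```

```text
the job is handed in; nothing more can be done
None
```

I took the stack apart in the order asked and handed it in at about 71 s of the 128 s limit: the three weights stand upright on their own coasters, the board lies centred on the cork mat, and the panel lies face up on the green mat. My first try at gripping the board closed on its top instead of its sides, with about 10 N and no shift in the board.

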